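# Spin the rinsed potatoes in the hand-cranked spinner

### The arm

A 6-joint arm with a two-finger parallel gripper is mounted at the origin on the work surface. World frame = base frame: x ahead of the robot, y to its left, z up, the work surface at z = 0. Lengths are in mm, angles in rad, forces in N, time in s.
With the tool pointing down it reaches from about 375 to 900 mm from the base axis. Payload 3.1 kg.
Tool frame: the origin (TCP) lies on the centre line of the jaws, within the pads' length; the fingertips stand 17 mm ahead of it and the grasp point (between the pads) lies 2 mm behind it (r.nose_length is the distance from the TCP to the fingertips, in mm); z points along the fingers, y is the line along which they close (so a half turn about z gives the same grasp; the last joint's range is limited). The gripper opens to 87 mm and grips with 3 to 60 N. Pads are 19 mm wide; open, the fingers measure 117 mm over their backs; the gripper's body (75 mm by 190 mm) begins 51 mm behind the grasp point.
Start: joints at [-1.506, 0.527, 1.433, -0, 1.181, -0.178], TCP at [150.288, -606.638, 239.548] pointing down, gripper open.
Joint ranges: [-3.08, 3.08], [-0.75, 2.2], [0.22, 2.44], [-1.43, 4.57], [0, 2.65], [-2.85, 2.85]. Speed limits (rad/s): [2.79, 2.79, 3.14, 3.14, 3.14, 3.14].

### API

Orientations are given as a 3x3 rotation matrix whose columns are the frame's x, y, z axes.
In Python, from workcell import r gives the robot as it stands. The module is installed in compiled form; this text tells all that it offers.
- The arm moves only by the tool apply_moves, never from a script. Its argument "commands" is a list of rows, each an object of numbers: "tx", "ty", "tz": the shift along the world's x, y, z as a fraction of full scale; "rx", "ry", "rz": the turn, a rotation vector about the world's x, y, z as a fraction of full scale. A call has exactly 8 rows; each row is the pose to reach, as a shift and turn from the pose commanded when the call began; what a row does not reach only later rows make up. Full scale, the value 1, is 0.5 m for a shift and pi/2 rad for a turn. A row lasts 1/8 s, in which the tool goes at most 62.5 mm and 10.7 degrees, less where a joint would pass 70% of its speed; a pose out of reach is approached as far as the arm can. A call with a number of a shift or a turn outside -1 to 1 is refused whole. A call with a gripper value outside its range is refused whole. "claw" is the opening, from 0 (shut) to 1 (fully open), set as the call begins (left out, the last holds). The fingers move at their own pace and stop on an object; "newtons" is the grip in N (left out, the last holds). Time passes only in rows, so rows that repeat a pose let the fingers close, or fill a call up. It gives the time, the measured TCP pose, the force, the opening and the grip force at its end, in the units of the state.
- r.state(): the state, without advancing time (a new reading comes with each control period).
- r.grab_frame(name): name is "side" or "top"; returns (picture, depth): 480x640x3 uint8, red, green, blue; 480x640 float32, mm along the optical axis (not along the pixel's ray), 0 where there is no reading.
- r.camera_params(name): a dict with "fx", "fy", "cx", "cy" (pixels), "eye" and "attitude" of the camera in the world. Camera axes: x right, y up, looking along -z (the intrinsics and any distortion apply to the point x, -y, -z); pixel columns grow to the right and rows downward; lengths in mm; the calibration is good to about 2 mm. A picture is of the moment at which its call begins. camera_params takes no time and is no camera call.
- r.finish_job(): hands the job in; it is judged then, once.
The state is a dict: "clock": time; "qpos": joint angles; "joint_vel": joint speeds; "joint_efforts": joint torques, N m; "eef_pos": TCP position; "ee_rot": TCP orientation; "ft_force": force on the tool from outside, world axes, zero at the start; "wrist_torque": the same for the moment, N m; "finger_gap": opening from 0.0 (shut) to 1.0 (fully open); "finger_force": force on a finger pad.
Only numpy, scipy, OpenCV 4.12 (cv2) and the standard library are available. Lean on these libraries where they do the work, as an engineer would, in place of code of your own. Each camera call takes 0.05 s, during which the arm holds its last target. There are 200 camera calls.

### The job

First put every potato lying about into the basket of the hand-cranked spinner. Then lift the crank up off its stand's peg, fit its square hub over the spinner's square shaft fully home, and use it to turn the basket at least two full turns clockwise seen from above. Finally hang the crank back down on its peg, with the potatoes still in the basket, and do not disturb the glass, the jar and the bowl.

Things in the scene. Friction and masses are not known exactly. Their poses are not given: they have to be found in the camera images.
- potato0: one of two to four potatoes (tan, rounded block about 58 x 43 x 36 mm, 0.08 kg, firm; the solid core is 54 x 40 x 36 mm). Origin at its middle; x along its length, y across, z the thin way. At the start it lies z up on the chopping board; absent in some runs (then None)
- potato1: one of two to four potatoes (tan, rounded block about 58 x 43 x 36 mm, 0.08 kg, firm; the solid core is 54 x 40 x 36 mm). Origin at its middle; x along its length, y across, z the thin way. At the start it lies z up on the chopping board; absent in some runs (then None)
- potato2: one of two to four potatoes (tan, rounded block about 58 x 43 x 36 mm, 0.08 kg, firm; the solid core is 54 x 40 x 36 mm). Origin at its middle; x along its length, y across, z the thin way. At the start it lies z up on the chopping board; absent in some runs (then None)
- potato3: one of two to four potatoes (tan, rounded block about 58 x 43 x 36 mm, 0.08 kg, firm; the solid core is 54 x 40 x 36 mm). Origin at its middle; x along its length, y across, z the thin way. At the start it lies z up on the chopping board; absent in some runs (then None)
- board: flat white chopping board 220 (x) x 180 (y) x 12 mm, fixed; origin under its centre
- spinner: white round spinner tub, fixed to the worktop, 252 mm across, its rim 74 mm above the worktop, with a small drain spout towards its own +x; origin at worktop level on its axis. A grey round basket turns inside it
- basket_floor (a point): centre of the basket's inner floor, 20 mm above the worktop. Inner radius 94 mm at the floor, growing to 106 mm at the basket's rim, 72 mm above the worktop. In its middle are a hub disc (radius 30 mm, 8 mm high) and a round steel column (radius 15 mm) that rises 60 mm above the floor
- shaft_seat (a point): centre of the flat top of that column (80 mm above the worktop), on which a fitted crank rests. From it the square steel shaft rises: 14 x 14 mm, straight for 19 mm, then tapering for 9 mm to 9 x 9 mm (28 mm in all). z up; x and y are square to the shaft's flats and turn with the basket
- basket (a joint): angle of the basket and its shaft in rad; grows as it turns clockwise seen from above. Starts at 0 to 0.2, stop at 30 (and at -1.5). It turns stiffly (about 0.1 N m of friction) and stays where it is left
- crank: aluminium crank, 0.35 kg. Origin: centre of the underside of its square hub; z up, x along its arm. Hub 34 x 34 x 46 mm high, with a square 16 x 16 mm bore 30 mm deep from below, in line with x and y; its two y faces are free to grip. Arm 18 mm wide, 22 to 32 mm up, to x = 87 mm; counterweight 26 mm wide, 12 to 32 mm up, to x = -47 mm. Hangs on the stand's peg at first, at any yaw
- crank_grip (a point): middle of the crank's black upright round grip (22 mm diameter, 50 mm high, fixed to the arm, it does not spin): 72 mm along x from the hub's axis; the grip stands from 32 to 82 mm above the hub's underside
- stand: steel stand, fixed, with a dark base plate 150 x 110 x 10 mm and a thin post 75 mm to its +x side carrying an arm; all of it apart from the peg stays below 130 mm. Origin at worktop level right under the peg
- peg_seat (a point): centre of the round shoulder (36 mm across, 130 mm above the worktop) on which the hung crank's hub rests; z up. From it the upturned round peg, 10 mm diameter with a round tip, rises 24 mm
- glass: bystander: drinking glass, 64 mm across, 80 mm high; origin under its centre
- jar: bystander: brown glass jar, 64 mm across, 75 mm high; origin under its centre
- bowl: bystander: white bowl, 110 mm across, 45 mm high; origin under its centre
Things that resemble listed ones, but are neither listed nor needed, are in the scene too. Leave any orange look-alike of the potato2 alone.

How it is judged:
By the outcome, as a careful person would: the job done as asked, in the order asked, and still so for the second after the job is handed in, with the robot touching nothing.
Of potato0, potato1, potato2, potato3 only 2 to 4 are there at a start; the rules pass over those that are not, and their reading is None.
At some moment in a run one of potato0, potato1, potato2, potato3 may be knocked a few centimetres aside while the robot is not near it.
Once in a run the grip may slacken for a moment while it holds something.
It also fails if it takes over 210 s, if anything falls off the work surface, if the arm or the gripper's body presses on something with over 40 N, if the wrist force passes 120 N, or if a joint passes its speed limit or range.

## Working session

There is one attempt and no reset: what is moved stays moved. The work goes in short steps, Python scripts to look and compute and a tool call to move; the robot and the scene stay as the last step left them, time stands still between calls to the robot, and variables do not carry over. Pictures are saved under pics/ and viewed, at most 14 in all, crops included, and the job is handed in when it is done.

Besides the shell and the picture viewer there is one more tool, called after "Emit:" by a JSON object that holds its "op" and its "data", one argument or row to a line. apply_moves: Moves the arm, as the interface text tells. Shift numbers are shares of 0.5 m and turn numbers shares of pi/2 rad, none past 1 either way. Its arguments: {"type":"object","properties":{"commands":{"type":"array","items":{"type":"object","properties":{"tx":{"type":"number"},"ty":{"type":"number"},"tz":{"type":"number"},"rx":{"type":"number"},"ry":{"type":"number"},"rz":{"type":"number"}}}},"claw":{"type":"number"},"newtons":{"type":"number"}},"required":["commands"]}

```bash
mkdir -p pics
cat > h.py <<'E'
import numpy as np, cv2
from workcell import r
def grab(n,f=None):
    p,d=r.grab_frame(n); np.savez('%s.npz'%n,p=p,d=d)
    if f: cv2.imwrite('pics/'+f,p[:,:,::-1])
    return p,d
def world(n,d,u=None,v=None):
    c=r.camera_params(n)
    if u is None: v,u=np.mgrid[:480,:640]
    u=np.asarray(u,float);v=np.asarray(v,float)
    x=(u-c['cx'])/c['fx']*d;y=(v-c['cy'])/c['fy']*d
    return np.stack([x,-y,-d],-1)@np.array(c['attitude']).T+np.array(c['eye'])
E
python3 - <<'E'
from h import *
for n in('top','side'):
    print(n,r.camera_params(n)); p,d=grab(n,n+'0.png'); print(np.mean(d==0))
print(r.state())
E
```

```text
top {'fx': 456.46991260580876, 'fy': 456.46991260580876, 'cx': 316.05068936171097, 'cy': 244.85338971320644, 'eye': array([ 370.39919795,  -47.28569791, 1149.10581146]), 'attitude': array([[-0.04353339,  0.97618959, -0.21250582],
       [-0.99903799, -0.04141135,  0.01442869],
       [ 0.00528498,  0.21292951,  0.97705327]])}
0.004134114583333333
side {'fx': 462.4742281767436, 'fy': 462.4742281767436, 'cx': 315.3242852256835, 'cy': 237.69834675578937, 'eye': array([254.84974427, 685.26013721, 968.44945733]), 'attitude': array([[-9.09841590e-01,  2.96314931e-01, -2.90492241e-01],
       [-4.14955578e-01, -6.50356996e-01,  6.36276391e-01],
       [-3.85466356e-04,  6.99452100e-01,  7.14679377e-01]])}
0.004095052083333333
{'clock': 0.1, 'qpos': array([-1.50649080e+00,  5.28398564e-01,  1.43375470e+00,  1.38272731e-06,
        1.18142160e+00, -1.78500569e-01]), 'joint_vel': array([ 0.00082749, -0.00113341, -0.00516346,  0.00024459,  0.00073801,
       -0.0006567 ]), 'joint_efforts': array([-4.61869713e-04, -4.40987027e+01, -1.77150822e+01,  6.35429774e-02,
        5.33907360e-02, -3.00231306e-05]), 'eef_pos': array([ 150.25501582, -606.02780879,  238.66007835]), 'ee_rot': array([[ 9.70667283e-01,  2.40426724e-01, -1.26102384e-04],
       [ 2.40426498e-01, -9.70665332e-01,  1.97819104e-03],
       [ 3.53206779e-04, -1.95048368e-03, -9.99998035e-01]]), 'ft_force': array([ 0.00978239,  0.56596998, -0.2070761 ]), 'wrist_torque': array([ 0.00049325, -0.02395923, -0.04665741]), 'finger_force': 0.0, 'finger_gap': 0.9981645044834908}
```

View pics/top0.png

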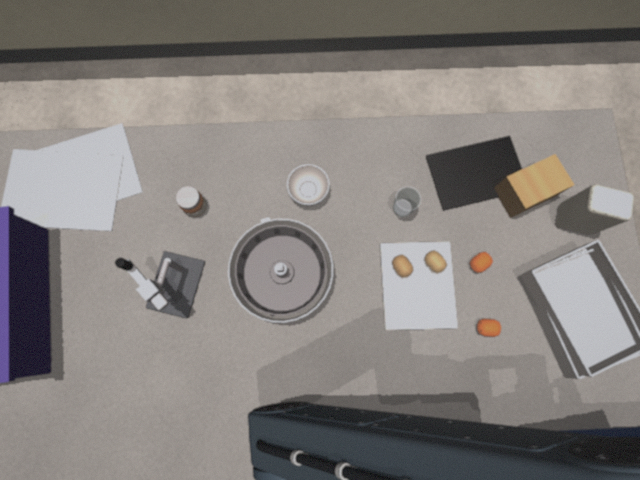

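View pics/side0.png

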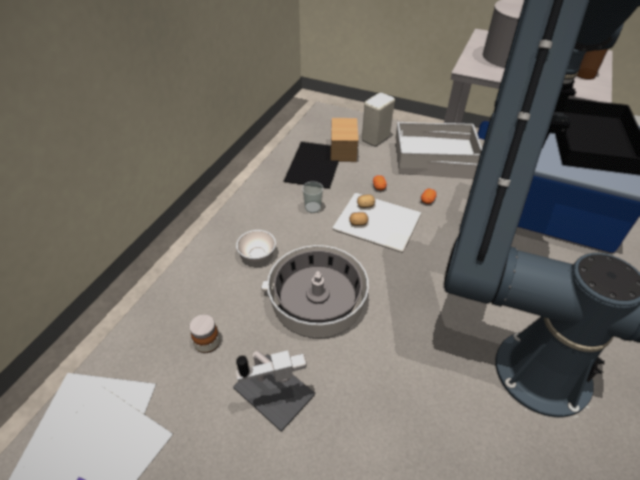

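The top view shows two potatoes on the board, at (402,265) and (435,261). The spinner is near (281,270), and the crank's hub is at about (145,287) with its grip at (124,264). The orange look-alikes are at (481,262) and (489,327). The side view agrees. Next I'll measure from both views.

```bash
cat >> h.py <<'E'
def cloud(n,f=None):
    p,d=grab(n,f); W=world(n,d); W[d==0]=np.nan
    return p,d,W
def rect(xy):
    return cv2.minAreaRect(np.float32(xy))
def potatoes(n,p,W,zlo=15,zhi=110,box=(300,750,-450,250)):
    hsv=cv2.cvtColor(p,cv2.COLOR_RGB2HSV).astype(int)
    m=(hsv[...,0]>=12)&(hsv[...,0]<=28)&(hsv[...,1]>75)&(hsv[...,2]>50)
    m&=(W[...,0]>box[0])&(W[...,0]<box[1])&(W[...,1]>box[2])&(W[...,1]<box[3])&(W[...,2]>zlo)&(W[...,2]<zhi)
    k,l,s,c=cv2.connectedComponentsWithStats(m.astype(np.uint8))
    out=[]
    for i in range(1,k):
        if s[i,4]<60: continue
        q=W[l==i]; q=q[q[:,2]>np.percentile(q[:,2],10)]
        C=np.cov(q[:,:2].T); w,v=np.linalg.eigh(C); a=v[:,1]
        rc=rect(q[:,:2])
        out.append((np.round(c[i]),s[i,4],'mean',q.mean(0).round(1),'top',np.percentile(q[:,2],97).round(1),'rect',np.round(rc[0],1),np.round(rc[1],1),'yaw',round(float(np.arctan2(a[1],a[0])),2)))
    return out
def circ(xy):
    from scipy.optimize import least_squares
    c0=np.append(xy.mean(0),100)
    s=least_squares(lambda c:np.hypot(xy[:,0]-c[0],xy[:,1]-c[1])-c[2],c0,loss='soft_l1',f_scale=2)
    return s.x.round(1)
E
cat > m.py <<'E'
from h import *
for n in('top','side'):
    p,d,W=cloud(n); print('==',n)
    for o in potatoes(n,p,W): print(*o)
    X,Y,Z=W[...,0],W[...,1],W[...,2]
    fl=(abs(X-420)<50)&(abs(Y+80)<20); print('floor z',np.nanmedian(Z[fl]))
    nb=lambda x,y,r_:np.hypot(X-x,Y-y)<r_
    a=nb(390,40,170)&(Z>68)&(Z<79); q=W[a]; q0=circ(q[:,:2]); print('rim',q0,np.median(q[:,2]))
    a=nb(q0[0],q0[1],25)&(Z>85); q=W[a]; print('shaft',len(q),q.mean(0),np.nanmax(q[:,2]),rect(q[:,:2]))
    a=(X>250)&(X<520)&(Y>240)&(Y<520)&(Z>120); q=W[a]
    print('crank n',len(q),q.min(0),q.max(0))
    for lo,hi in((120,145),(145,166),(166,185),(185,230)):
        s=q[(q[:,2]>lo)&(q[:,2]<=hi)]
        if len(s)>5: print(lo,hi,len(s),s.mean(0).round(1),np.median(s,0).round(1),[np.round(v,1) for v in rect(s[:,:2])])
E
python3 m.py
```

```text
== top
[435. 261.] 275 mean [ 557.9 -356.    46. ] top 52.0 rect [ 558.6 -356.5] [50.1 33.1] yaw -2.52
[402. 266.] 279 mean [ 550.2 -273.4   46.2] top 51.9 rect [ 550.9 -274.5] [49.6 34.8] yaw -2.61
floor z 1.0592929270394507
rim [529.4  25.8 101.2] 73.72940488195763
shaft 37 [547.08020374  23.01767918 103.31307178] 111.5689046475893 ((546.4553833007812, 23.37736701965332), (13.134608268737793, 14.097078323364258), 3.542729377746582)
crank n 563 [458.76717117 263.0657436  121.42001136] [519.95939753 327.95827743 182.30581622]
120 145 27 [505.8 285.4 134.9] [507.7 285.1 135.3] [array([494.8, 280.7]), array([55.8,  7.4]), np.float64(24.8)]
145 166 240 [481.4 282.8 160.5] [478.6 281.  161.9] [array([494.4, 294.6]), array([77.2, 32.8]), np.float64(31.8)]
166 185 296 [499.4 300.2 176.2] [499.7 300.6 176.9] [array([492.9, 295.1]), array([71.8, 34.9]), np.float64(38.5)]
== side
[366. 201.] 180 mean [ 558.1 -348.7   42.4] top 50.8 rect [ 559.6 -351.9] [47.2 39.4] yaw -2.56
[358. 219.] 189 mean [ 549.8 -265.    42.3] top 50.3 rect [ 550.5 -267.4] [50.1 32.8] yaw -2.72
floor z 0.6089863570696252
rim [524.7  28.4  99. ] 72.6182657323605
shaft 39 [545.97630756  27.08250829  99.05855972] 111.76648570776842 ((545.7015991210938, 24.680294036865234), (16.89243507385254, 6.519639015197754), 84.27124786376953)
crank n 788 [458.23931976 265.36387014 121.24209705] [519.97642776 329.31388008 181.18426201]
120 145 90 [491.4 315.3 135.2] [491.1 316.  134.7] [array([484.7, 307.2]), array([57.8, 14.9]), np.float64(31.0)]
145 166 366 [484.4 298.2 159. ] [481.  293.7 161. ] [array([492.5, 300.1]), array([78.8, 28.7]), np.float64(45.0)]
166 185 332 [499.6 304.9 175.6] [499.9 305.7 176.1] [array([498.5, 300.2]), array([42.2, 36.4]), np.float64(40.1)]
```

```bash
cat > m2.py <<'E'
from h import *
for n in('top','side'):
    z=np.load(n+'.npz');p,d=z['p'],z['d'];W=world(n,d);W[d==0]=np.nan;print('==',n)
    X,Y,Z=W[...,0],W[...,1],W[...,2]
    R=np.hypot(X-546,Y-24)
    a=(R<140)&(R>90)&(Z>70)&(Z<79); q=W[a]; print('rim',circ(q[:,:2]),len(q))
    a=(R<140)&(R>112)&(Z>68)&(Z<79); q=W[a]; print('rim outer',circ(q[:,:2]),len(q), [np.round(v,1) for v in rect(q[:,:2])])
    a=(X>400)&(X<680)&(Y>220)&(Y<520)&(Z>118); q=W[a]
    print('crank n',len(q),q.min(0),q.max(0))
    for lo,hi in((118,150),(150,166),(167,172),(172,182),(182,206),(206,225)):
        s=q[(q[:,2]>lo)&(q[:,2]<=hi)]
        if len(s)>5: print(lo,hi,len(s),s.mean(0).round(1),[np.round(v,1) for v in rect(s[:,:2])])
    for nm,lo,hi,cx,cy,rr in(('glass',8,95,600,-280,130),('jar',8,95,690,250,90),('bowl',8,60,710,-30,110)):
        s=W[(np.hypot(X-cx,Y-cy)<rr)&(Z>lo)&(Z<hi)]; s=s[s[:,0]>620] if nm!='jar' else s
        if len(s): print(nm,len(s),s.mean(0).round(1),s.min(0).round(0),s.max(0).round(0))
    s=W[(Z>60)&(Z<250)&(X>300)&(X<1000)&(Y>-700)&(Y<700)]
    lo=W[(X>420)&(X<560)&(Y>200)&(Y<340)&(Z>6)&(Z<16)]
    print('base',lo[:,:2].min(0),lo[:,:2].max(0),rect(lo[:,:2]))
E
python3 m2.py
python3 - <<'E'
import cv2,numpy as np
a=cv2.imread('pics/top0.png')[230:330,90:220];b=cv2.imread('pics/side0.png')[330:440,215:330]
f=lambda x:cv2.resize(x,(400,400),interpolation=cv2.INTER_CUBIC)
cv2.imwrite('pics/c.png',np.hstack([f(a),f(b)]))
E
```

```text
== top
rim [550.3  23.4 119.8] 1138
rim outer [549.5  23.4 122.6] 733 [array([550.9,  23.6]), array([249.8, 249.1]), np.float64(87.0)]
crank n 1064 [458.76717117 263.0657436  118.16215662] [573.41435718 358.90719682 216.23960466]
118 150 181 [536.4 286.7 125.8] [array([517.7, 281.9]), array([ 37.9, 110.6]), np.float64(85.4)]
150 166 396 [504.9 302.9 161.6] [array([518.2, 312. ]), array([135.4,  33. ]), np.float64(35.2)]
167 172 30 [509.3 303.  169.4] [array([511.5, 308.1]), array([117.2,  30.5]), np.float64(40.1)]
172 182 292 [504.1 303.8 177. ] [array([524.5, 320.4]), array([95.6, 34.5]), np.float64(38.5)]
182 206 54 [550.2 339.3 193.8] [array([523.1, 322.9]), array([86.8, 19.3]), np.float64(35.6)]
206 225 93 [555.3 347.1 211.8] [array([555.9, 348.1]), array([21.1, 20.2]), np.float64(32.9)]
glass 332 [ 700.8 -294.    51. ] [ 624. -326.    8.] [ 730. -182.   85.]
jar 701 [728.7 242.3  60.3] [600. 214.   8.] [767. 294.  83.]
bowl 1834 [721.  -26.5  30.3] [ 620. -104.    8.] [820.  72.  60.]
base [421.93489304 201.08459802] [559.94313651 339.79140025] ((490.9486999511719, 270.407958984
[... 532 characters left out ...]
22.2, 331.7]), array([95., 19.]), np.float64(40.5)]
172 182 345 [505.7 308.8 176.3] [array([526.6, 323.8]), array([99.6, 36.4]), np.float64(40.1)]
182 206 81 [551.4 355.6 194.6] [array([552.9, 353.6]), array([21.4, 11.9]), np.float64(40.0)]
206 225 107 [555.4 350.7 211.6] [array([556. , 350.3]), array([19.7, 19.8]), np.float64(53.3)]
glass 418 [ 702.5 -284.8   51.3] [ 679. -326.    8.] [ 729. -261.   84.]
jar 893 [730.3 257.6  56.6] [706. 222.   8.] [768. 282.  80.]
bowl 1454 [711.5 -25.7  31.8] [ 620. -102.    8.] [819.  75.  60.]
base [441.9234487  241.87369873] [559.92199563 339.93327477] ((500.95416259765625, 291.0691833496094), (98.24620819091797, 117.70941925048828), 89.65660858154297)
```

View pics/c.png

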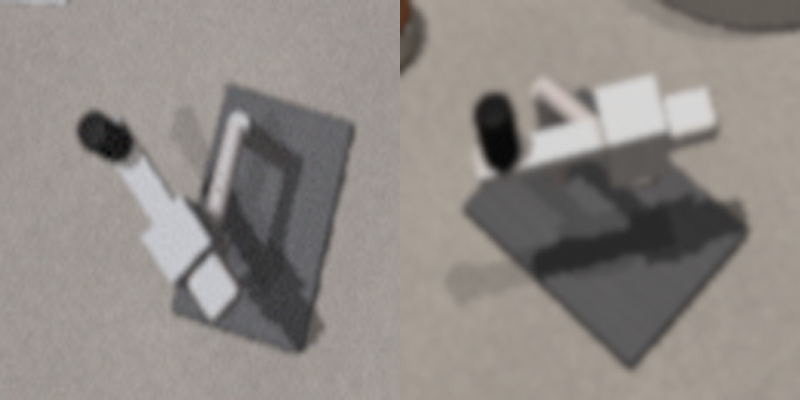

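The crop confirms the crank geometry: grip at the upper left, hub in the middle, counterweight at the lower right, with yaw about 0.68. I'll move above the first potato.

Emit:
{"op": "apply_moves", "data": {
  "commands": [
    {"tx":0.1,"ty":0.063,"tz":-0.01,"rz":0.03},
    {"tx":0.2,"ty":0.126,"tz":-0.02,"rz":0.06},
    {"tx":0.3,"ty":0.19,"tz":-0.03,"rz":0.09},
    {"tx":0.41,"ty":0.253,"tz":-0.04,"rz":0.12},
    {"tx":0.51,"ty":0.316,"tz":-0.05,"rz":0.15},
    {"tx":0.61,"ty":0.379,"tz":-0.06,"rz":0.18},
    {"tx":0.71,"ty":0.442,"tz":-0.07,"rz":0.21},
    {"tx":0.817,"ty":0.505,"tz":-0.08,"rz":0.227}
  ],
  "claw": 0.7,
  "newtons": 15
}}

```text
invalid input
```

Emit:
{"op": "apply_moves", "data": {
  "commands": [
    {"tz":0},
    {"tz":0},
    {"tz":0},
    {"tz":-0.06},
    {"tz":-0.1},
    {"tz":-0.1},
    {"tz":-0.1},
    {"tz":-0.1}
  ]
}}

```text
invalid input
```

```bash
cat >> h.py <<'E'
def st():
    s=r.state(); R=s['ee_rot']
    print('t',round(s['clock'],2),'pos',s['eef_pos'].round(1),'yaw',round(float(np.arctan2(R[1,0],R[0,0])),3),'z',R[:,2].round(3),'q',s['qpos'].round(2),'F',s['ft_force'].round(1),'gap',round(s['finger_gap']*87,1),'gf',round(s['finger_force'],1))
E
python3 - <<'E'
from h import *
st()
for n in('top','side'):
    p,d,W=cloud(n)
    for o in potatoes(n,p,W): print(n,*o)
E
```

```text
t 0.2 pos [ 150.2 -606.2  238.9] yaw 0.243 z [-0.     0.001 -1.   ] q [-1.51  0.53  1.43 -0.    1.18 -0.18] F [-0.2  1.  -0.7] gap 86.9 gf 0.0
top [435. 261.] 275 mean [ 557.9 -355.8   46.2] top 51.3 rect [ 558.5 -356.7] [49.6 33.8] yaw -2.49
top [402. 266.] 278 mean [ 550.4 -273.4   45.8] top 51.1 rect [ 550.6 -273. ] [50.7 35.3] yaw -2.62
side [366. 201.] 180 mean [ 558.4 -349.    42.1] top 50.1 rect [ 560.  -352.6] [47.8 38.5] yaw -2.55
side [358. 219.] 189 mean [ 549.8 -265.2   42.2] top 49.9 rect [ 550.7 -267.8] [50.  32.4] yaw -2.7
```

Emit:
{"op": "apply_moves", "data": {
  "commands": [
    {"tx":0.1,"ty":0.063,"tz":-0.01,"rx":0,"ry":0,"rz":0.03},
    {"tx":0.2,"ty":0.126,"tz":-0.02,"rx":0,"ry":0,"rz":0.06},
    {"tx":0.3,"ty":0.19,"tz":-0.03,"rx":0,"ry":0,"rz":0.09},
    {"tx":0.41,"ty":0.253,"tz":-0.04,"rx":0,"ry":0,"rz":0.12},
    {"tx":0.51,"ty":0.316,"tz":-0.05,"rx":0,"ry":0,"rz":0.15},
    {"tx":0.61,"ty":0.379,"tz":-0.06,"rx":0,"ry":0,"rz":0.18},
    {"tx":0.71,"ty":0.442,"tz":-0.07,"rx":0,"ry":0,"rz":0.21},
    {"tx":0.817,"ty":0.505,"tz":-0.08,"rx":0,"ry":0,"rz":0.227}
  ],
  "claw": 0.7,
  "newtons": 15
}}

```text
clock: 1.3
eef_pos: [560.2, -353.0, 199.4]
ee_rot: [[0.825, 0.565, -0.0], [0.565, -0.825, -0.0], [-0.0, 0.0, -1.0]]
ft_force: [1.2, -0.8, -0.0]
finger_gap: 0.699
finger_force: 0.0
```

Emit:
{"op": "apply_moves", "data": {
  "commands": [
    {"tx":0,"ty":0,"tz":-0.06,"rx":0,"ry":0,"rz":0},
    {"tx":0,"ty":0,"tz":-0.12,"rx":0,"ry":0,"rz":0},
    {"tx":0,"ty":0,"tz":-0.18,"rx":0,"ry":0,"rz":0},
    {"tx":0,"ty":0,"tz":-0.24,"rx":0,"ry":0,"rz":0},
    {"tx":0,"ty":0,"tz":-0.29,"rx":0,"ry":0,"rz":0},
    {"tx":0,"ty":0,"tz":-0.33,"rx":0,"ry":0,"rz":0},
    {"tx":0,"ty":0,"tz":-0.332,"rx":0,"ry":0,"rz":0},
    {"tx":0,"ty":0,"tz":-0.332,"rx":0,"ry":0,"rz":0}
  ]
}}

```text
clock: 2.3
eef_pos: [559.3, -354.6, 34.2]
ee_rot: [[0.826, 0.564, 0.001], [0.564, -0.826, -0.001], [0.0, 0.001, -1.0]]
ft_force: [-0.4, 0.6, -0.3]
finger_gap: 0.7
finger_force: 0.0
```

Emit:
{"op": "apply_moves", "data": {
  "commands": [
    {"tx":0,"ty":0,"tz":0,"rx":0,"ry":0,"rz":0},
    {"tx":0,"ty":0,"tz":0,"rx":0,"ry":0,"rz":0},
    {"tx":0,"ty":0,"tz":0,"rx":0,"ry":0,"rz":0},
    {"tx":0,"ty":0,"tz":0,"rx":0,"ry":0,"rz":0},
    {"tx":0,"ty":0,"tz":0,"rx":0,"ry":0,"rz":0},
    {"tx":0,"ty":0,"tz":0,"rx":0,"ry":0,"rz":0},
    {"tx":0,"ty":0,"tz":0,"rx":0,"ry":0,"rz":0},
    {"tx":0,"ty":0,"tz":0,"rx":0,"ry":0,"rz":0}
  ],
  "claw": 0.2,
  "newtons": 20
}}

```text
clock: 3.3
eef_pos: [559.3, -354.7, 34.4]
ee_rot: [[0.826, 0.564, 0.001], [0.564, -0.826, -0.001], [0.0, 0.002, -1.0]]
ft_force: [-0.2, 0.1, 4.9]
finger_gap: 0.46
finger_force: 20.0
```

Emit:
{"op": "apply_moves", "data": {
  "commands": [
    {"tx":0,"ty":0,"tz":0.03,"rx":0,"ry":0,"rz":0},
    {"tx":0,"ty":0,"tz":0.08,"rx":0,"ry":0,"rz":0},
    {"tx":0,"ty":0,"tz":0.14,"rx":0,"ry":0,"rz":0},
    {"tx":0,"ty":0,"tz":0.2,"rx":0,"ry":0,"rz":0},
    {"tx":0,"ty":0,"tz":0.26,"rx":0,"ry":0,"rz":0},
    {"tx":0,"ty":0,"tz":0.3,"rx":0,"ry":0,"rz":0},
    {"tx":0,"ty":0,"tz":0.3,"rx":0,"ry":0,"rz":0},
    {"tx":0,"ty":0,"tz":0.3,"rx":0,"ry":0,"rz":0}
  ]
}}

```text
clock: 4.3
eef_pos: [558.0, -353.4, 182.6]
ee_rot: [[0.826, 0.564, -0.002], [0.564, -0.826, 0.002], [-0.001, -0.002, -1.0]]
ft_force: [0.6, -0.4, -1.1]
finger_gap: 0.461
finger_force: 20.0
```

Emit:
{"op": "apply_moves", "data": {
  "commands": [
    {"tx":-0.01,"ty":0.08,"tz":0,"rx":0,"ry":0,"rz":-0.04},
    {"tx":-0.03,"ty":0.18,"tz":0,"rx":0,"ry":0,"rz":-0.09},
    {"tx":-0.05,"ty":0.28,"tz":0,"rx":0,"ry":0,"rz":-0.14},
    {"tx":-0.07,"ty":0.38,"tz":0,"rx":0,"ry":0,"rz":-0.19},
    {"tx":-0.09,"ty":0.48,"tz":0,"rx":0,"ry":0,"rz":-0.24},
    {"tx":-0.11,"ty":0.58,"tz":0,"rx":0,"ry":0,"rz":-0.29},
    {"tx":-0.13,"ty":0.68,"tz":0,"rx":0,"ry":0,"rz":-0.34},
    {"tx":-0.146,"ty":0.757,"tz":0,"rx":0,"ry":0,"rz":-0.382}
  ]
}}

```text
clock: 5.3
eef_pos: [483.9, 26.4, 182.4]
ee_rot: [[1.0, -0.002, -0.003], [-0.002, -1.0, 0.001], [-0.003, -0.001, -1.0]]
ft_force: [0.1, 0.2, -0.5]
finger_gap: 0.457
finger_force: 20.0
```

Run:
```python
from h import *
st()
for n in('top','side'):
    p,d,W=cloud(n,n+'1.png')
    for o in potatoes(n,p,W,zhi=250): print(n,*o)
```

```text
t 5.3 pos [483.9  26.4 182.4] yaw -0.002 z [-0.003  0.001 -1.   ] q [-0.18  0.43  1.84  0.    0.88  1.4 ] F [ 0.1  0.2 -0.5] gap 39.7 gf 20.0
top [402. 266.] 279 mean [ 550.3 -273.5   46.1] top 52.0 rect [ 551.4 -274.5] [50.7 32.8] yaw -2.63
side [352. 268.] 74 mean [456.2  48.7 196.4] top 248.5 rect [455.3  58. ] [15.6 65.2] yaw 1.78
```

Emit:
{"op": "apply_moves", "data": {
  "commands": [
    {"tx":0,"ty":0,"tz":-0.04,"rx":0,"ry":0,"rz":0},
    {"tx":0,"ty":0,"tz":-0.1,"rx":0,"ry":0,"rz":0},
    {"tx":0,"ty":0,"tz":-0.16,"rx":0,"ry":0,"rz":0},
    {"tx":0,"ty":0,"tz":-0.2,"rx":0,"ry":0,"rz":0},
    {"tx":0,"ty":0,"tz":-0.24,"rx":0,"ry":0,"rz":0},
    {"tx":0,"ty":0,"tz":-0.27,"rx":0,"ry":0,"rz":0},
    {"tx":0,"ty":0,"tz":-0.27,"rx":0,"ry":0,"rz":0},
    {"tx":0,"ty":0,"tz":-0.27,"rx":0,"ry":0,"rz":0}
  ]
}}

```text
clock: 6.4
eef_pos: [486.0, 24.1, 48.7]
ee_rot: [[1.0, -0.001, 0.0], [-0.001, -1.0, -0.0], [0.0, 0.0, -1.0]]
ft_force: [-0.0, 0.2, -1.6]
finger_gap: 0.456
finger_force: 20.0
```

Emit:
{"op": "apply_moves", "data": {
  "commands": [
    {"tx":0,"ty":0,"tz":0,"rx":0,"ry":0,"rz":0},
    {"tx":0,"ty":0,"tz":0,"rx":0,"ry":0,"rz":0},
    {"tx":0,"ty":0,"tz":0,"rx":0,"ry":0,"rz":0},
    {"tx":0,"ty":0,"tz":0.06,"rx":0,"ry":0,"rz":0},
    {"tx":0,"ty":0,"tz":0.12,"rx":0,"ry":0,"rz":0},
    {"tx":0,"ty":0,"tz":0.19,"rx":0,"ry":0,"rz":0},
    {"tx":0,"ty":0,"tz":0.26,"rx":0,"ry":0,"rz":0},
    {"tx":0,"ty":0,"tz":0.3,"rx":0,"ry":0,"rz":0}
  ],
  "claw": 0.7
}}

```text
clock: 7.4
eef_pos: [486.3, 24.4, 200.6]
ee_rot: [[1.0, -0.0, 0.003], [-0.0, -1.0, -0.001], [0.003, 0.001, -1.0]]
ft_force: [0.3, -0.2, -0.5]
finger_gap: 0.696
finger_force: 0.0
```

Run:
```python
from h import *
for n in('top','side'):
    p,d,W=cloud(n)
    for o in potatoes(n,p,W): print(n,*o)
```

```text
top [402. 266.] 279 mean [ 550.4 -273.2   46. ] top 51.4 rect [ 551.5 -274. ] [49.9 33. ] yaw -2.6
side [341. 299.] 322 mean [482.8  30.6  50.8] top 57.7 rect [484.5  27. ] [54.4 38.9] yaw -3.02
```

Emit:
{"op": "apply_moves", "data": {
  "commands": [
    {"tx":0.01,"ty":-0.06,"tz":0,"rx":0,"ry":0,"rz":0.04},
    {"tx":0.03,"ty":-0.15,"tz":0,"rx":0,"ry":0,"rz":0.08},
    {"tx":0.05,"ty":-0.24,"tz":0,"rx":0,"ry":0,"rz":0.13},
    {"tx":0.07,"ty":-0.33,"tz":0,"rx":0,"ry":0,"rz":0.18},
    {"tx":0.09,"ty":-0.42,"tz":0,"rx":0,"ry":0,"rz":0.23},
    {"tx":0.11,"ty":-0.51,"tz":0,"rx":0,"ry":0,"rz":0.27},
    {"tx":0.13,"ty":-0.591,"tz":0,"rx":0,"ry":0,"rz":0.306},
    {"tx":0.13,"ty":-0.591,"tz":0,"rx":0,"ry":0,"rz":0.306}
  ]
}}

```text
clock: 8.5
eef_pos: [551.0, -274.3, 197.0]
ee_rot: [[0.889, 0.459, 0.0], [0.459, -0.889, -0.0], [-0.0, 0.0, -1.0]]
ft_force: [0.3, 1.1, -0.2]
finger_gap: 0.703
finger_force: 0.0
```

Run:
```python
from h import *
st()
for n in('top','side'):
    p,d,W=cloud(n)
    for o in potatoes(n,p,W): print(n,*o)
```

```text
t 8.5 pos [ 551.  -274.3  197. ] yaw 0.476 z [ 0. -0. -1.] q [-0.64  0.56  1.5  -0.    1.08  0.45] F [ 0.3  1.1 -0.2] gap 61.2 gf 0.0
side [358. 218.] 189 mean [ 549.9 -265.2   42.5] top 50.6 rect [ 550.5 -267.4] [50.6 38.6] yaw -2.74
side [341. 299.] 324 mean [483.5  30.7  50.7] top 57.6 rect [485.4  27.3] [56.6 37.1] yaw -3.07
```

Emit:
{"op": "apply_moves", "data": {
  "commands": [
    {"tx":0,"ty":0,"tz":-0.06,"rx":0,"ry":0,"rz":0},
    {"tx":0,"ty":0,"tz":-0.12,"rx":0,"ry":0,"rz":0},
    {"tx":0,"ty":0,"tz":-0.18,"rx":0,"ry":0,"rz":0},
    {"tx":0,"ty":0,"tz":-0.24,"rx":0,"ry":0,"rz":0},
    {"tx":0,"ty":0,"tz":-0.29,"rx":0,"ry":0,"rz":0},
    {"tx":0,"ty":0,"tz":-0.33,"rx":0,"ry":0,"rz":0},
    {"tx":0,"ty":0,"tz":-0.33,"rx":0,"ry":0,"rz":0},
    {"tx":0,"ty":0,"tz":-0.33,"rx":0,"ry":0,"rz":0}
  ]
}}

```text
clock: 9.6
eef_pos: [551.2, -271.0, 34.2]
ee_rot: [[0.887, 0.462, 0.001], [0.462, -0.887, -0.001], [0.0, 0.001, -1.0]]
ft_force: [0.8, 0.8, -1.2]
finger_gap: 0.703
finger_force: 0.0
```

Emit:
{"op": "apply_moves", "data": {
  "commands": [
    {"tx":0,"ty":0,"tz":0,"rx":0,"ry":0,"rz":0},
    {"tx":0,"ty":0,"tz":0,"rx":0,"ry":0,"rz":0},
    {"tx":0,"ty":0,"tz":0,"rx":0,"ry":0,"rz":0},
    {"tx":0,"ty":0,"tz":0,"rx":0,"ry":0,"rz":0},
    {"tx":0,"ty":0,"tz":0,"rx":0,"ry":0,"rz":0},
    {"tx":0,"ty":0,"tz":0,"rx":0,"ry":0,"rz":0},
    {"tx":0,"ty":0,"tz":0,"rx":0,"ry":0,"rz":0},
    {"tx":0,"ty":0,"tz":0,"rx":0,"ry":0,"rz":0}
  ],
  "claw": 0.2,
  "newtons": 20
}}

```text
clock: 10.6
eef_pos: [551.2, -271.6, 34.2]
ee_rot: [[0.887, 0.462, 0.001], [0.462, -0.887, -0.001], [0.001, 0.001, -1.0]]
ft_force: [0.2, 0.3, 4.8]
finger_gap: 0.457
finger_force: 20.0
```

Emit:
{"op": "apply_moves", "data": {
  "commands": [
    {"tx":0,"ty":0,"tz":0.03,"rx":0,"ry":0,"rz":0},
    {"tx":0,"ty":0,"tz":0.08,"rx":0,"ry":0,"rz":0},
    {"tx":0,"ty":0,"tz":0.14,"rx":0,"ry":0,"rz":0},
    {"tx":0,"ty":0,"tz":0.2,"rx":0,"ry":0,"rz":0},
    {"tx":0,"ty":0,"tz":0.26,"rx":0,"ry":0,"rz":0},
    {"tx":0,"ty":0,"tz":0.3,"rx":0,"ry":0,"rz":0},
    {"tx":0,"ty":0,"tz":0.3,"rx":0,"ry":0,"rz":0},
    {"tx":0,"ty":0,"tz":0.3,"rx":0,"ry":0,"rz":0}
  ]
}}

```text
clock: 11.6
eef_pos: [550.0, -270.5, 182.8]
ee_rot: [[0.887, 0.462, -0.002], [0.462, -0.887, 0.001], [-0.001, -0.002, -1.0]]
ft_force: [0.0, -0.1, -1.5]
finger_gap: 0.46
finger_force: 20.0
```

Emit:
{"op": "apply_moves", "data": {
  "commands": [
    {"tx":0.01,"ty":0.06,"tz":0,"rx":0,"ry":0,"rz":-0.04},
    {"tx":0.03,"ty":0.15,"tz":0,"rx":0,"ry":0,"rz":-0.08},
    {"tx":0.05,"ty":0.24,"tz":0,"rx":0,"ry":0,"rz":-0.13},
    {"tx":0.07,"ty":0.33,"tz":0,"rx":0,"ry":0,"rz":-0.18},
    {"tx":0.09,"ty":0.42,"tz":0,"rx":0,"ry":0,"rz":-0.23},
    {"tx":0.11,"ty":0.51,"tz":0,"rx":0,"ry":0,"rz":-0.27},
    {"tx":0.126,"ty":0.591,"tz":0,"rx":0,"ry":0,"rz":-0.306},
    {"tx":0.126,"ty":0.591,"tz":0,"rx":0,"ry":0,"rz":-0.306}
  ]
}}

```text
clock: 12.6
eef_pos: [612.9, 27.6, 181.9]
ee_rot: [[1.0, 0.004, -0.003], [0.004, -1.0, 0.001], [-0.003, -0.001, -1.0]]
ft_force: [0.4, -0.5, -1.0]
finger_gap: 0.456
finger_force: 20.0
```

Emit:
{"op": "apply_moves", "data": {
  "commands": [
    {"tx":0,"ty":0,"tz":-0.04,"rx":0,"ry":0,"rz":0},
    {"tx":0,"ty":0,"tz":-0.1,"rx":0,"ry":0,"rz":0},
    {"tx":0,"ty":0,"tz":-0.16,"rx":0,"ry":0,"rz":0},
    {"tx":0,"ty":0,"tz":-0.2,"rx":0,"ry":0,"rz":0},
    {"tx":0,"ty":0,"tz":-0.24,"rx":0,"ry":0,"rz":0},
    {"tx":0,"ty":0,"tz":-0.27,"rx":0,"ry":0,"rz":0},
    {"tx":0,"ty":0,"tz":-0.27,"rx":0,"ry":0,"rz":0},
    {"tx":0,"ty":0,"tz":-0.27,"rx":0,"ry":0,"rz":0}
  ]
}}

```text
clock: 13.6
eef_pos: [614.1, 24.0, 48.9]
ee_rot: [[1.0, -0.001, 0.001], [-0.001, -1.0, -0.0], [0.001, 0.0, -1.0]]
ft_force: [-1.0, -0.3, -0.8]
finger_gap: 0.459
finger_force: 20.0
```

Emit:
{"op": "apply_moves", "data": {
  "commands": [
    {"tx":0,"ty":0,"tz":0,"rx":0,"ry":0,"rz":0},
    {"tx":0,"ty":0,"tz":0,"rx":0,"ry":0,"rz":0},
    {"tx":0,"ty":0,"tz":0,"rx":0,"ry":0,"rz":0},
    {"tx":0,"ty":0,"tz":0.06,"rx":0,"ry":0,"rz":0},
    {"tx":0,"ty":0,"tz":0.12,"rx":0,"ry":0,"rz":0},
    {"tx":0,"ty":0,"tz":0.19,"rx":0,"ry":0,"rz":0},
    {"tx":0,"ty":0,"tz":0.26,"rx":0,"ry":0,"rz":0},
    {"tx":0,"ty":0,"tz":0.32,"rx":0,"ry":0,"rz":0}
  ],
  "claw": 0.7
}}

```text
clock: 14.6
eef_pos: [613.9, 24.4, 210.2]
ee_rot: [[1.0, -0.001, 0.001], [-0.001, -1.0, -0.0], [0.001, 0.0, -1.0]]
ft_force: [-0.6, 0.0, -0.2]
finger_gap: 0.699
finger_force: 0.0
```

```bash
cat > m3.py <<'E'
from h import *
for n in('top','side'):
    p,d,W=cloud(n,n+'2.png'); print('==',n)
    X,Y,Z=W[...,0],W[...,1],W[...,2]
    for o in potatoes(n,p,W): print(*o)
    c=np.array([549.7,23.4 if n=='top' else 25.4])
    R=np.hypot(X-c[0],Y-c[1]); s=W[(R>130)&(R<155)&(Z>12)&(Z<72)]
    if len(s):
        a=np.arctan2(s[:,1]-c[1],s[:,0]-c[0]); b=abs(a-np.median(a))<.3; print('spout',len(s),b.sum(),np.median(a),a[b].mean(),s[b].mean(0))
    b=p.min(2)
    g=(X>530)&(X<590)&(Y>320)&(Y<380)&(Z>206); G=W[g]; g0=np.array(rect(G[:,:2])[0]); print('grip',g0,np.median(G[:,2]))
    h=(abs(X-500)<35)&(abs(Y-303)<35)&(Z>172.5)&(Z<181); H=W[h]; rc=rect(H[:,:2])
    print('hub mean',H.mean(0),rc); v=g0-H.mean(0)[:2]; print('dist',np.hypot(*v),'yaw',np.arctan2(v[1],v[0]))
    a=(Z>156)&(Z<166)&(np.hypot(X-516,Y-315)<90); A=W[a]; C=np.cov(A[:,:2].T); w,v=np.linalg.eigh(C); print('arm yaw',np.arctan(v[1,1]/v[0,1]),np.median(A[:,2]))
E
python3 m3.py
```

```text
== top
[282. 298.] 329 mean [484.1  22.8  53.8] top 59.1 rect [483.8  22.8] [36.2 50.5] yaw -3.13
grip [555.8157959 347.6569519] 212.14004153638405
hub mean [500.59240767 301.52966621 177.15758125] ((501.0492248535156, 302.2738342285156), (35.46156311035156, 34.05280685424805), 39.876197814941406)
dist 71.95379831916134 yaw 0.6958891649977474
arm yaw 0.6688849958072703 162.67982837507657
== side
[294. 282.] 311 mean [611.4  30.5  50.4] top 57.6 rect [614.   27.9] [40.4 54.3] yaw -3.07
[341. 299.] 324 mean [483.3  31.   50.5] top 57.5 rect [485.   28.4] [56.1 37.7] yaw -3.01
spout 51 51 0.32790229168840035 0.30166317746028887 [680.82973849  66.14960969  36.46708138]
grip [556.10797119 350.13342285] 211.58857610612426
hub mean [500.92939923 303.85085902 176.27067143] ((501.70306396484375, 302.6318054199219), (33.94892883300781, 37.50257873535156), 39.19649887084961)
dist 72.0190982913972 yaw 0.6979428405749916
arm yaw 0.692186437281004 162.0034849838708
```

Emit:
{"op": "apply_moves", "data": {
  "commands": [
    {"tx":0,"ty":0,"tz":0.06,"rx":0,"ry":0,"rz":0.04},
    {"tx":-0.03,"ty":0.08,"tz":0.12,"rx":0,"ry":0,"rz":0.1},
    {"tx":-0.06,"ty":0.16,"tz":0.14,"rx":0,"ry":0,"rz":0.16},
    {"tx":-0.1,"ty":0.24,"tz":0.14,"rx":0,"ry":0,"rz":0.22},
    {"tx":-0.14,"ty":0.33,"tz":0.14,"rx":0,"ry":0,"rz":0.28},
    {"tx":-0.18,"ty":0.42,"tz":0.14,"rx":0,"ry":0,"rz":0.34},
    {"tx":-0.21,"ty":0.5,"tz":0.14,"rx":0,"ry":0,"rz":0.4},
    {"tx":-0.228,"ty":0.557,"tz":0.14,"rx":0,"ry":0,"rz":0.43}
  ]
}}

```text
clock: 15.7
eef_pos: [498.0, 304.4, 277.2]
ee_rot: [[0.779, 0.627, -0.002], [0.627, -0.779, -0.001], [-0.002, -0.001, -1.0]]
ft_force: [0.6, -0.6, -0.2]
finger_gap: 0.7
finger_force: 0.0
```

```bash
python3 m3.py
```

```text
== top
[281. 246.] 310 mean [612.3  23.1  53.9] top 59.2 rect [613.   24.1] [37.3 50.3] yaw 3.13
[282. 298.] 331 mean [483.8  22.7  54.1] top 60.0 rect [483.7  22.7] [36.2 50.4] yaw -3.1
spout 31 31 0.27408467114802537 0.2709551247649192 [684.56865217  60.86008491  38.47858618]
grip [552.60809326 348.41662598] 212.6864596019995
hub mean [500.43432323 301.41567828 176.89171115] ((500.81103515625, 301.8075256347656), (34.180511474609375, 34.52302551269531), 40.87039566040039)
dist 70.22244202526903 yaw 0.7332867063545195
arm yaw 0.7351375875080832 162.3446509253996
== side
[302. 281.] 72 mean [596.4  22.6  51.2] top 56.9 rect [597.7  20.7] [19.8 31.6] yaw 2.0
[341. 299.] 329 mean [483.4  30.8  50.8] top 58.3 rect [485.3  27.1] [38.7 56.7] yaw -3.07
grip [545.19378662 342.38516235] 211.68338435125338
hub mean [494.11664569 312.02516199 176.18825157] ((494.2888488769531, 311.30438232421875), (33.96350860595703, 14.305054664611816), 42.135868072509766)
dist 59.418885448972645 yaw 0.5362880297604284
arm yaw 0.6499408840373733 161.75583304343388
```

Both potatoes are in the basket. The hub is at about (501, 302.7) with yaw 0.697, and its top at 176–177 matches the expected 176. The spinner yaw is about 0.285, so the shaft is at about 0.185. Now I'll grasp the hub.

Emit:
{"op": "apply_moves", "data": {
  "commands": [
    {"tx":0.002,"ty":0,"tz":0,"rx":0,"ry":0,"rz":0.014},
    {"tx":0.002,"ty":0,"tz":-0.04,"rx":0,"ry":0,"rz":0.014},
    {"tx":0.002,"ty":0,"tz":-0.09,"rx":0,"ry":0,"rz":0.014},
    {"tx":0.002,"ty":0,"tz":-0.14,"rx":0,"ry":0,"rz":0.014},
    {"tx":0.002,"ty":0,"tz":-0.18,"rx":0,"ry":0,"rz":0.014},
    {"tx":0.002,"ty":0,"tz":-0.21,"rx":0,"ry":0,"rz":0.014},
    {"tx":0.002,"ty":0,"tz":-0.235,"rx":0,"ry":0,"rz":0.014},
    {"tx":0.002,"ty":0,"tz":-0.235,"rx":0,"ry":0,"rz":0.014}
  ]
}}

```text
clock: 16.8
eef_pos: [500.5, 302.3, 160.1]
ee_rot: [[0.767, 0.641, -0.002], [0.641, -0.767, -0.001], [-0.002, -0.001, -1.0]]
ft_force: [0.3, 1.1, -0.3]
finger_gap: 0.7
finger_force: 0.0
```

Emit:
{"op": "apply_moves", "data": {
  "commands": [
    {"tx":0,"ty":0,"tz":0,"rx":0,"ry":0,"rz":0},
    {"tx":0,"ty":0,"tz":0,"rx":0,"ry":0,"rz":0},
    {"tx":0,"ty":0,"tz":0,"rx":0,"ry":0,"rz":0},
    {"tx":0,"ty":0,"tz":0,"rx":0,"ry":0,"rz":0},
    {"tx":0,"ty":0,"tz":0,"rx":0,"ry":0,"rz":0},
    {"tx":0,"ty":0,"tz":0,"rx":0,"ry":0,"rz":0},
    {"tx":0,"ty":0,"tz":0,"rx":0,"ry":0,"rz":0},
    {"tx":0,"ty":0,"tz":0,"rx":0,"ry":0,"rz":0}
  ],
  "claw": 0.2,
  "newtons": 45
}}

```text
clock: 17.8
eef_pos: [501.0, 303.0, 161.5]
ee_rot: [[0.767, 0.642, 0.001], [0.642, -0.767, 0.0], [0.001, 0.0, -1.0]]
ft_force: [-0.7, -0.1, 4.8]
finger_gap: 0.385
finger_force: 45.0
```

```bash
python3 -c "
from h import *
st()"; python3 m3.py | grep -E 'grip|hub|dist|=='
```

```text
t 17.8 pos [501.  303.  161.5] yaw 0.697 z [ 0.001  0.    -1.   ] q [0.35 0.57 1.61 0.   0.96 1.23] F [-0.7 -0.1  4.8] gap 33.5 gf 45.0
== top
grip [0. 0.] nan
hub mean [492.92991526 299.96867349 176.89808329] ((497.92486572265625, 304.2730712890625), (34.617393493652344, 28.377681732177734), 41.28718948364258)
dist 577.0278211932733 yaw -2.5949157602455455
== side
grip [545.4173584 342.3692627] 212.1864687133666
hub mean [nan nan nan] ((0.0, 0.0), (0.0, 0.0), 0.0)
dist nan yaw nan
  return _methods._mean(a, axis=axis, dtype=dtype,
  ret = ret.dtype.type(ret / rcount)
m3.py:13: RuntimeWarning: Mean of empty slice.
  print('hub mean',H.mean(0),rc); v=g0-H.mean(0)[:2]; print('dist',np.hypot(*v),'yaw',np.arctan2(v[1],v[0]))
  ret = um.true_divide(
```

Emit:
{"op": "apply_moves", "data": {
  "commands": [
    {"tx":0,"ty":0,"tz":0.01,"rx":0,"ry":0,"rz":0},
    {"tx":0,"ty":0,"tz":0.03,"rx":0,"ry":0,"rz":0},
    {"tx":0,"ty":0,"tz":0.06,"rx":0,"ry":0,"rz":0},
    {"tx":0,"ty":0,"tz":0.09,"rx":0,"ry":0,"rz":0},
    {"tx":0,"ty":0,"tz":0.12,"rx":0,"ry":0,"rz":0},
    {"tx":0,"ty":0,"tz":0.15,"rx":0,"ry":0,"rz":0},
    {"tx":0,"ty":0,"tz":0.16,"rx":0,"ry":0,"rz":0},
    {"tx":0,"ty":0,"tz":0.16,"rx":0,"ry":0,"rz":0}
  ]
}}

```text
clock: 18.9
eef_pos: [500.9, 302.9, 241.5]
ee_rot: [[0.767, 0.642, 0.001], [0.642, -0.767, 0.0], [0.001, 0.0, -1.0]]
ft_force: [0.0, -0.2, -4.4]
finger_gap: 0.385
finger_force: 45.0
```

Emit:
{"op": "apply_moves", "data": {
  "commands": [
    {"tx":0.005,"ty":-0.03,"tz":0,"rx":0,"ry":0,"rz":-0.02},
    {"tx":0.02,"ty":-0.1,"tz":0,"rx":0,"ry":0,"rz":-0.06},
    {"tx":0.035,"ty":-0.19,"tz":0,"rx":0,"ry":0,"rz":-0.11},
    {"tx":0.05,"ty":-0.28,"tz":0,"rx":0,"ry":0,"rz":-0.16},
    {"tx":0.065,"ty":-0.37,"tz":0,"rx":0,"ry":0,"rz":-0.21},
    {"tx":0.08,"ty":-0.45,"tz":0,"rx":0,"ry":0,"rz":-0.26},
    {"tx":0.09,"ty":-0.52,"tz":0,"rx":0,"ry":0,"rz":-0.3},
    {"tx":0.0975,"ty":-0.5565,"tz":0,"rx":0,"ry":0,"rz":-0.326}
  ]
}}

```text
clock: 19.9
eef_pos: [549.2, 22.1, 240.4]
ee_rot: [[0.984, 0.179, -0.001], [0.179, -0.984, -0.0], [-0.001, -0.0, -1.0]]
ft_force: [-0.3, 0.3, -4.8]
finger_gap: 0.387
finger_force: 45.0
```

Emit:
{"op": "apply_moves", "data": {
  "commands": [
    {"tx":0,"ty":0,"tz":0,"rx":0,"ry":0,"rz":0},
    {"tx":0,"ty":0,"tz":-0.02,"rx":0,"ry":0,"rz":0},
    {"tx":0,"ty":0,"tz":-0.05,"rx":0,"ry":0,"rz":0},
    {"tx":0,"ty":0,"tz":-0.09,"rx":0,"ry":0,"rz":0},
    {"tx":0,"ty":0,"tz":-0.13,"rx":0,"ry":0,"rz":0},
    {"tx":0,"ty":0,"tz":-0.16,"rx":0,"ry":0,"rz":0},
    {"tx":0,"ty":0,"tz":-0.18,"rx":0,"ry":0,"rz":0},
    {"tx":0,"ty":0,"tz":-0.18,"rx":0,"ry":0,"rz":0}
  ]
}}

```text
clock: 20.9
eef_pos: [549.0, 24.9, 150.2]
ee_rot: [[0.983, 0.184, -0.002], [0.184, -0.983, 0.0], [-0.002, -0.001, -1.0]]
ft_force: [0.3, 0.0, -3.9]
finger_gap: 0.39
finger_force: 45.0
```

Run:
```python
from h import *
st()
for n in('top','side'): cloud(n,n+'3.png')
a=cv2.imread('pics/side3.png')[220:360,240:400]
cv2.imwrite('pics/c3.png',cv2.resize(a,(685,600),interpolation=cv2.INTER_CUBIC))
```

```text
t 20.9 pos [549.   24.9 150.2] yaw 0.185 z [-0.002  0.    -1.   ] q [-0.16  0.55  1.71  0.    0.89  1.23] F [ 0.3  0.  -3.9] gap 33.9 gf 45.0
```

View pics/c3.png

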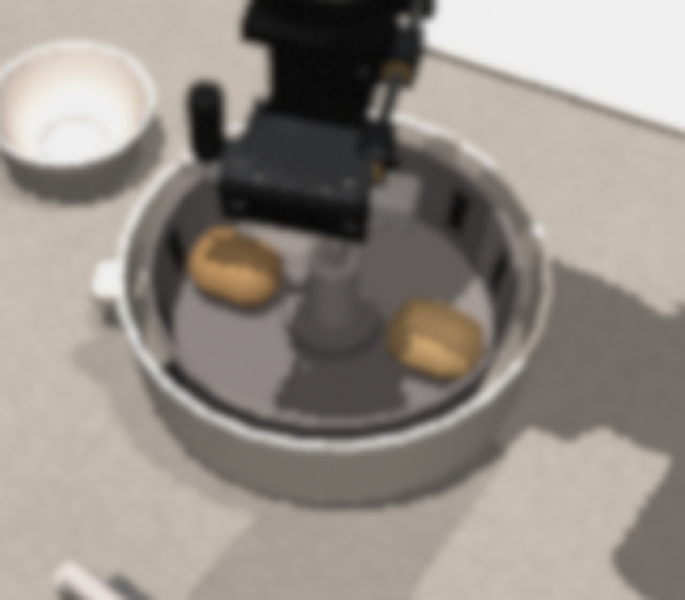

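The crop shows the crank held over the shaft, with both potatoes in the basket. I'll lower it gently.

Emit:
{"op": "apply_moves", "data": {
  "commands": [
    {"tx":0,"ty":0,"tz":-0.006,"rx":0,"ry":0,"rz":0},
    {"tx":0,"ty":0,"tz":-0.012,"rx":0,"ry":0,"rz":0},
    {"tx":0,"ty":0,"tz":-0.018,"rx":0,"ry":0,"rz":0},
    {"tx":0,"ty":0,"tz":-0.024,"rx":0,"ry":0,"rz":0},
    {"tx":0,"ty":0,"tz":-0.03,"rx":0,"ry":0,"rz":0},
    {"tx":0,"ty":0,"tz":-0.036,"rx":0,"ry":0,"rz":0},
    {"tx":0,"ty":0,"tz":-0.036,"rx":0,"ry":0,"rz":0},
    {"tx":0,"ty":0,"tz":-0.036,"rx":0,"ry":0,"rz":0}
  ]
}}

```text
clock: 22.0
eef_pos: [549.6, 24.6, 133.1]
ee_rot: [[0.983, 0.184, 0.0], [0.184, -0.983, 0.0], [0.0, 0.0, -1.0]]
ft_force: [-0.8, 0.2, -4.4]
finger_gap: 0.381
finger_force: 45.0
```

Emit:
{"op": "apply_moves", "data": {
  "commands": [
    {"tx":0,"ty":0,"tz":-0.002,"rx":0,"ry":0,"rz":0},
    {"tx":0,"ty":0,"tz":-0.004,"rx":0,"ry":0,"rz":0},
    {"tx":0,"ty":0,"tz":-0.006,"rx":0,"ry":0,"rz":0},
    {"tx":0,"ty":0,"tz":-0.008,"rx":0,"ry":0,"rz":0},
    {"tx":0,"ty":0,"tz":-0.01,"rx":0,"ry":0,"rz":0},
    {"tx":0,"ty":0,"tz":-0.01,"rx":0,"ry":0,"rz":0},
    {"tx":0,"ty":0,"tz":-0.01,"rx":0,"ry":0,"rz":0},
    {"tx":0,"ty":0,"tz":-0.01,"rx":0,"ry":0,"rz":0}
  ]
}}

```text
clock: 23.0
eef_pos: [549.6, 24.6, 128.1]
ee_rot: [[0.983, 0.184, 0.0], [0.184, -0.983, -0.0], [0.0, 0.0, -1.0]]
ft_force: [1.3, 0.2, -3.7]
finger_gap: 0.385
finger_force: 45.0
```

Emit:
{"op": "apply_moves", "data": {
  "commands": [
    {"tx":0,"ty":0,"tz":-0.003,"rx":0,"ry":0,"rz":0},
    {"tx":0,"ty":0,"tz":-0.006,"rx":0,"ry":0,"rz":0},
    {"tx":0,"ty":0,"tz":-0.009,"rx":0,"ry":0,"rz":0},
    {"tx":0,"ty":0,"tz":-0.012,"rx":0,"ry":0,"rz":0},
    {"tx":0,"ty":0,"tz":-0.015,"rx":0,"ry":0,"rz":0},
    {"tx":0,"ty":0,"tz":-0.018,"rx":0,"ry":0,"rz":0},
    {"tx":0,"ty":0,"tz":-0.02,"rx":0,"ry":0,"rz":0},
    {"tx":0,"ty":0,"tz":-0.02,"rx":0,"ry":0,"rz":0}
  ]
}}

```text
clock: 24.0
eef_pos: [549.7, 24.6, 118.0]
ee_rot: [[0.983, 0.184, 0.0], [0.184, -0.983, -0.0], [0.0, 0.0, -1.0]]
ft_force: [1.6, 0.1, -4.9]
finger_gap: 0.389
finger_force: 45.0
```

```bash
python3 -c "
from h import *
st();print(r.state()['wrist_torque'])"
```

```text
t 24.0 pos [549.7  24.6 118. ] yaw 0.185 z [ 0. -0. -1.] q [-0.16  0.6   1.73  0.    0.81  1.23] F [ 1.6  0.1 -4.9] gap 33.9 gf 45.0
[ 0.04264895 -0.17788934  0.01461715]
```

Emit:
{"op": "apply_moves", "data": {
  "commands": [
    {"tx":0,"ty":0,"tz":-0.002,"rx":0,"ry":0,"rz":0},
    {"tx":0,"ty":0,"tz":-0.004,"rx":0,"ry":0,"rz":0},
    {"tx":0,"ty":0,"tz":-0.006,"rx":0,"ry":0,"rz":0},
    {"tx":0,"ty":0,"tz":-0.008,"rx":0,"ry":0,"rz":0},
    {"tx":0,"ty":0,"tz":-0.01,"rx":0,"ry":0,"rz":0},
    {"tx":0,"ty":0,"tz":-0.012,"rx":0,"ry":0,"rz":0},
    {"tx":0,"ty":0,"tz":-0.013,"rx":0,"ry":0,"rz":0},
    {"tx":0,"ty":0,"tz":-0.013,"rx":0,"ry":0,"rz":0}
  ]
}}

```text
clock: 25.0
eef_pos: [549.6, 24.6, 111.5]
ee_rot: [[0.983, 0.184, 0.0], [0.184, -0.983, 0.0], [0.0, 0.0, -1.0]]
ft_force: [0.4, 0.9, -4.4]
finger_gap: 0.387
finger_force: 45.0
```

Emit:
{"op": "apply_moves", "data": {
  "commands": [
    {"tx":0,"ty":0,"tz":-0.001,"rx":0,"ry":0,"rz":0},
    {"tx":0,"ty":0,"tz":-0.001,"rx":0,"ry":0,"rz":0},
    {"tx":0,"ty":0,"tz":-0.002,"rx":0,"ry":0,"rz":0},
    {"tx":0,"ty":0,"tz":-0.002,"rx":0,"ry":0,"rz":0},
    {"tx":0,"ty":0,"tz":-0.002,"rx":0,"ry":0,"rz":0},
    {"tx":0,"ty":0,"tz":-0.002,"rx":0,"ry":0,"rz":0},
    {"tx":0,"ty":0,"tz":-0.002,"rx":0,"ry":0,"rz":0},
    {"tx":0,"ty":0,"tz":-0.002,"rx":0,"ry":0,"rz":0}
  ]
}}

```text
clock: 26.0
eef_pos: [549.7, 24.6, 111.5]
ee_rot: [[0.983, 0.184, 0.001], [0.184, -0.983, -0.0], [0.001, 0.0, -1.0]]
ft_force: [-0.2, 0.1, 5.9]
finger_gap: 0.389
finger_force: 45.0
```

The crank is seated: contact came at TCP z 111.5, which puts the underside at about 80. I'll release it and move to the grip.

Emit:
{"op": "apply_moves", "data": {
  "commands": [
    {"tx":0,"ty":0,"tz":0,"rx":0,"ry":0,"rz":0},
    {"tx":0,"ty":0,"tz":0,"rx":0,"ry":0,"rz":0},
    {"tx":0,"ty":0,"tz":0,"rx":0,"ry":0,"rz":0},
    {"tx":0,"ty":0,"tz":0.03,"rx":0,"ry":0,"rz":0},
    {"tx":0,"ty":0,"tz":0.08,"rx":0,"ry":0,"rz":0},
    {"tx":0,"ty":0,"tz":0.14,"rx":0,"ry":0,"rz":0},
    {"tx":0,"ty":0,"tz":0.19,"rx":0,"ry":0,"rz":0},
    {"tx":0,"ty":0,"tz":0.19,"rx":0,"ry":0,"rz":0}
  ],
  "claw": 0.7
}}

```text
clock: 27.0
eef_pos: [551.2, 24.4, 208.3]
ee_rot: [[0.983, 0.184, 0.006], [0.184, -0.983, -0.001], [0.006, 0.002, -1.0]]
ft_force: [0.6, 0.4, 0.2]
finger_gap: 0.698
finger_force: 0.0
```

Run:
```python
from h import *
st()
for n in('top','side'):
    p,d,W=cloud(n); X,Y,Z=W[...,0],W[...,1],W[...,2]
    g=(X>590)&(X<650)&(Y>0)&(Y<80)&(Z>154)&(Z<170); G=W[g]; print(n,len(G),rect(G[:,:2]) if len(G) else '',np.median(G[:,2]))
t=np.radians(10.6)
for k in range(24):
    a=t-np.radians(15*(k//8*8)); b=t-np.radians(15*(k+1)); print(k,np.round(.144*(np.cos(b)-np.cos(a)),3),np.round(.144*(np.sin(b)-np.sin(a)),3))
```

```text
t 27.0 pos [551.2  24.4 208.3] yaw 0.185 z [ 0.006 -0.001 -1.   ] q [-0.16  0.47  1.66 -0.    1.01  1.23] F [0.6 0.4 0.2] gap 60.7 gf 0.0
top 0  nan
side 57 ((621.4879150390625, 39.876766204833984), (16.989219665527344, 23.473587036132812), 46.475093841552734) 160.7161304582205
0 0.002 -0.038
1 -0.006 -0.074
2 -0.023 -0.108
3 -0.048 -0.136
4 -0.079 -0.156
5 -0.115 -0.168
6 -0.153 -0.17
7 -0.189 -0.162
8 -0.034 0.017
9 -0.062 0.042
10 -0.082 0.074
11 -0.094 0.109
12 -0.096 0.147
13 -0.088 0.184
14 -0.071 0.217
15 -0.046 0.245
16 0.031 0.021
17 0.067 0.032
18 0.105 0.034
19 0.142 0.026
20 0.175 0.009
21 0.203 -0.016
22 0.224 -0.047
23 0.235 -0.083
  return _methods._mean(a, axis=axis, dtype=dtype,
  ret = ret.dtype.type(ret / rcount)
```

Emit:
{"op": "apply_moves", "data": {
  "commands": [
    {"tx":0.05,"ty":0.01,"tz":0,"rx":0,"ry":0,"rz":0},
    {"tx":0.1,"ty":0.019,"tz":0,"rx":0,"ry":0,"rz":0},
    {"tx":0.142,"ty":0.0265,"tz":0,"rx":0,"ry":0,"rz":0},
    {"tx":0.142,"ty":0.0265,"tz":-0.04,"rx":0,"ry":0,"rz":0},
    {"tx":0.142,"ty":0.0265,"tz":-0.08,"rx":0,"ry":0,"rz":0},
    {"tx":0.142,"ty":0.0265,"tz":-0.12,"rx":0,"ry":0,"rz":0},
    {"tx":0.142,"ty":0.0265,"tz":-0.139,"rx":0,"ry":0,"rz":0},
    {"tx":0.142,"ty":0.0265,"tz":-0.139,"rx":0,"ry":0,"rz":0}
  ]
}}

```text
clock: 28.1
eef_pos: [619.6, 37.9, 134.6]
ee_rot: [[0.983, 0.184, -0.003], [0.184, -0.983, 0.0], [-0.003, -0.001, -1.0]]
ft_force: [-0.0, -0.8, 0.3]
finger_gap: 0.7
finger_force: 0.0
```

Emit:
{"op": "apply_moves", "data": {
  "commands": [
    {"tx":0,"ty":0,"tz":0,"rx":0,"ry":0,"rz":0},
    {"tx":0,"ty":0,"tz":0,"rx":0,"ry":0,"rz":0},
    {"tx":0,"ty":0,"tz":0,"rx":0,"ry":0,"rz":0},
    {"tx":0,"ty":0,"tz":0,"rx":0,"ry":0,"rz":0},
    {"tx":0,"ty":0,"tz":0,"rx":0,"ry":0,"rz":0},
    {"tx":0,"ty":0,"tz":0,"rx":0,"ry":0,"rz":0},
    {"tx":0,"ty":0,"tz":0,"rx":0,"ry":0,"rz":0},
    {"tx":0,"ty":0,"tz":0,"rx":0,"ry":0,"rz":0}
  ],
  "claw": 0.1,
  "newtons": 12
}}

```text
clock: 29.1
eef_pos: [620.7, 37.9, 136.2]
ee_rot: [[0.983, 0.184, 0.0], [0.184, -0.983, 0.0], [0.0, 0.0, -1.0]]
ft_force: [1.0, 0.3, 1.2]
finger_gap: 0.25
finger_force: 12.0
```

Emit:
{"op": "apply_moves", "data": {
  "commands": [
    {"tx":0.002,"ty":-0.038,"tz":0,"rx":0,"ry":0,"rz":0},
    {"tx":-0.006,"ty":-0.074,"tz":0,"rx":0,"ry":0,"rz":0},
    {"tx":-0.023,"ty":-0.108,"tz":0,"rx":0,"ry":0,"rz":0},
    {"tx":-0.048,"ty":-0.136,"tz":0,"rx":0,"ry":0,"rz":0},
    {"tx":-0.079,"ty":-0.156,"tz":0,"rx":0,"ry":0,"rz":0},
    {"tx":-0.115,"ty":-0.168,"tz":0,"rx":0,"ry":0,"rz":0},
    {"tx":-0.153,"ty":-0.17,"tz":0,"rx":0,"ry":0,"rz":0},
    {"tx":-0.189,"ty":-0.162,"tz":0,"rx":0,"ry":0,"rz":0}
  ]
}}

```text
clock: 30.1
eef_pos: [526.1, -46.5, 136.4]
ee_rot: [[0.983, 0.185, 0.003], [0.185, -0.983, -0.006], [0.002, 0.006, -1.0]]
ft_force: [2.2, -6.6, -1.4]
finger_gap: 0.245
finger_force: 12.0
```

Run:
```python
from h import *
st();print(r.state()['wrist_torque'])
cloud('top')
cloud('side','side4.png')
a=cv2.imread('pics/side4.png')[200:360,220:400]
cv2.imwrite('pics/c4.png',cv2.resize(a,(675,600),interpolation=cv2.INTER_CUBIC))
```

```text
t 30.1 pos [526.1 -46.5 136.4] yaw 0.186 z [ 0.003 -0.006 -1.   ] q [-0.3   0.55  1.77 -0.01  0.81  1.09] F [ 2.2 -6.6 -1.4] gap 21.4 gf 12.0
[-1.12283469 -0.35215937 -0.19037853]
```

View pics/c4.png

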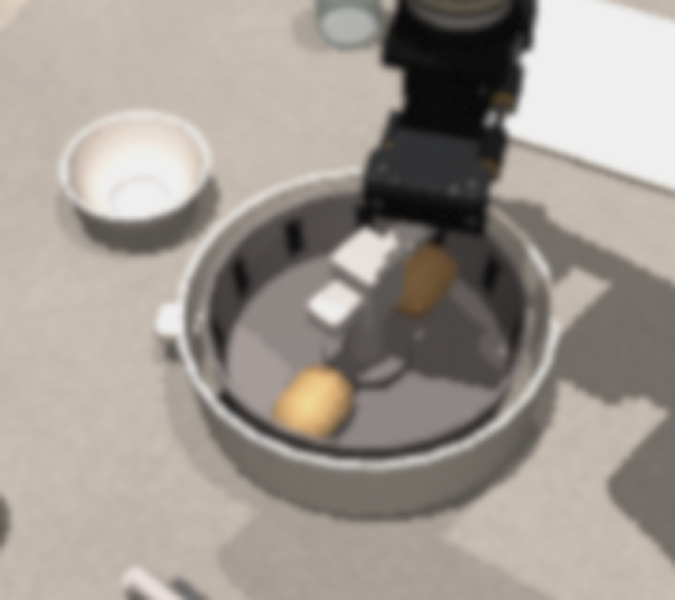

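The crop shows that the crank and basket turned 120° and the potatoes rode along. I'll continue the same circle.

Emit:
{"op": "apply_moves", "data": {
  "commands": [
    {"tx":-0.034,"ty":0.017,"tz":0,"rx":0,"ry":0,"rz":0},
    {"tx":-0.062,"ty":0.042,"tz":0,"rx":0,"ry":0,"rz":0},
    {"tx":-0.082,"ty":0.074,"tz":0,"rx":0,"ry":0,"rz":0},
    {"tx":-0.094,"ty":0.109,"tz":0,"rx":0,"ry":0,"rz":0},
    {"tx":-0.096,"ty":0.147,"tz":0,"rx":0,"ry":0,"rz":0},
    {"tx":-0.088,"ty":0.184,"tz":0,"rx":0,"ry":0,"rz":0},
    {"tx":-0.071,"ty":0.217,"tz":0,"rx":0,"ry":0,"rz":0},
    {"tx":-0.046,"ty":0.245,"tz":0,"rx":0,"ry":0,"rz":0}
  ]
}}

```text
clock: 31.2
eef_pos: [492.9, 80.1, 134.1]
ee_rot: [[0.983, 0.185, -0.021], [0.185, -0.983, 0.001], [-0.02, -0.005, -1.0]]
ft_force: [-5.7, 3.4, -2.3]
finger_gap: 0.105
finger_force: 2.9
```

Emit:
{"op": "apply_moves", "data": {
  "commands": [
    {"tx":0.031,"ty":0.021,"tz":0,"rx":0,"ry":0,"rz":0},
    {"tx":0.067,"ty":0.032,"tz":0,"rx":0,"ry":0,"rz":0},
    {"tx":0.105,"ty":0.034,"tz":0,"rx":0,"ry":0,"rz":0},
    {"tx":0.142,"ty":0.026,"tz":0,"rx":0,"ry":0,"rz":0},
    {"tx":0.175,"ty":0.009,"tz":0,"rx":0,"ry":0,"rz":0},
    {"tx":0.203,"ty":-0.016,"tz":0,"rx":0,"ry":0,"rz":0},
    {"tx":0.224,"ty":-0.047,"tz":0,"rx":0,"ry":0,"rz":0},
    {"tx":0.235,"ty":-0.083,"tz":0,"rx":0,"ry":0,"rz":0}
  ]
}}

```text
clock: 32.2
eef_pos: [603.9, 37.0, 130.4]
ee_rot: [[0.982, 0.184, -0.039], [0.184, -0.983, 0.001], [-0.039, -0.009, -0.999]]
ft_force: [-22.2, 2.3, -3.9]
finger_gap: 0.096
finger_force: 10.7
```

```bash
cat > ck.py <<'E'
from h import *
st()
for n in('top','side'):
    p,d,W=cloud(n)
    for o in potatoes(n,p,W): print(n,*o)
E
python3 ck.py
```

```text
t 32.2 pos [603.9  37.  130.4] yaw 0.186 z [-0.039  0.001 -0.999] q [-0.12  0.65  1.55 -0.    0.98  1.27] F [-22.2   2.3  -3.9] gap 8.3 gf 10.7
top [283. 298.] 315 mean [483.8  20.   54.2] top 59.3 rect [484.6  20.2] [36.4 48.1] yaw -3.1
side [295. 282.] 261 mean [609.   30.7  49.8] top 57.8 rect [609.6  29.9] [54.1 37.1] yaw -2.88
side [341. 299.] 312 mean [483.3  33.5  51.2] top 58.5 rect [485.6  31.7] [55.7 36.7] yaw -3.01
```

The grip slackened and the handle slid out of the pads sideways, though it kept being pushed to about one full turn. I'll back off, lift, and locate the handle again.

Emit:
{"op": "apply_moves", "data": {
  "commands": [
    {"tx":-0.02,"ty":0,"tz":0,"rx":0,"ry":0,"rz":0},
    {"tx":-0.05,"ty":0,"tz":0,"rx":0,"ry":0,"rz":0},
    {"tx":-0.05,"ty":0,"tz":0,"rx":0,"ry":0,"rz":0},
    {"tx":-0.05,"ty":0,"tz":0.03,"rx":0,"ry":0,"rz":0},
    {"tx":-0.05,"ty":0,"tz":0.07,"rx":0,"ry":0,"rz":0},
    {"tx":-0.05,"ty":0,"tz":0.11,"rx":0,"ry":0,"rz":0},
    {"tx":-0.05,"ty":0,"tz":0.14,"rx":0,"ry":0,"rz":0},
    {"tx":-0.05,"ty":0,"tz":0.14,"rx":0,"ry":0,"rz":0}
  ]
}}

```text
clock: 33.3
eef_pos: [596.9, 37.6, 208.0]
ee_rot: [[0.983, 0.184, 0.004], [0.184, -0.983, -0.001], [0.004, 0.002, -1.0]]
ft_force: [1.1, -0.1, 0.1]
finger_gap: 0.097
finger_force: 0.0
```

Emit:
{"op": "apply_moves", "data": {
  "commands": [
    {"tx":-0.05,"ty":0,"tz":0.05,"rx":0,"ry":0,"rz":0},
    {"tx":-0.12,"ty":-0.1,"tz":0.1,"rx":0,"ry":0,"rz":0},
    {"tx":-0.12,"ty":-0.2,"tz":0.1,"rx":0,"ry":0,"rz":0},
    {"tx":-0.12,"ty":-0.3,"tz":0.1,"rx":0,"ry":0,"rz":0},
    {"tx":-0.12,"ty":-0.4,"tz":0.1,"rx":0,"ry":0,"rz":0},
    {"tx":-0.12,"ty":-0.5,"tz":0.1,"rx":0,"ry":0,"rz":0},
    {"tx":-0.12,"ty":-0.5,"tz":0.1,"rx":0,"ry":0,"rz":0},
    {"tx":-0.12,"ty":-0.5,"tz":0.1,"rx":0,"ry":0,"rz":0}
  ],
  "claw": 0.6
}}

```text
clock: 34.3
eef_pos: [534.9, -211.7, 255.2]
ee_rot: [[0.983, 0.183, -0.002], [0.183, -0.983, 0.002], [-0.001, -0.002, -1.0]]
ft_force: [-0.4, 0.6, -0.8]
finger_gap: 0.601
finger_force: 0.0
```

```bash
cat > cr.py <<'E'
from h import *
st()
# crank on spinner or stand: fit hub/grip
import sys
for n in('top','side'):
    p,d,W=cloud(n,n+'_cr.png'); X,Y,Z=W[...,0],W[...,1],W[...,2]
    R=np.hypot(X-549.7,Y-24.5)
    g=(R<95)&(R>50)&(Z>152)&(Z<170)&(p.max(2)<90); G=W[g]
    h=(R<26)&(Z>120)&(Z<133); H=W[h]
    if len(G)>5 and len(H)>5:
        g0=np.array(rect(G[:,:2])[0]); h0=np.array(rect(H[:,:2])[0]); v=g0-h0; w=g0-(549.7,24.5+(-1 if n=='top' else 1))
        print(n,'grip',g0.round(1),len(G),np.median(G[:,2]).round(1),'hub',h0.round(1),np.median(H[:,2]).round(1),'dist',np.hypot(*v).round(1),'yaw',np.arctan2(v[1],v[0]).round(3),'yaw about axis',np.arctan2(w[1],w[0]).round(3))
    for o in potatoes(n,p,W): print(n,*o)
E
python3 cr.py
```

```text
t 34.3 pos [ 534.9 -211.7  255.2] yaw 0.184 z [-0.002  0.002 -1.   ] q [-0.57  0.44  1.54  0.    1.16  0.82] F [-0.4  0.6 -0.8] gap 52.3 gf 0.0
top grip [618.7  18.5] 66 162.3 hub [549.7  23.1] 127.2 dist 69.2 yaw -0.067 yaw about axis -0.073
top [288. 245.] 87 mean [612.3   6.1  53.1] top 57.7 rect [612.3   5.5] [10.  45.5] yaw 3.1
top [280. 298.] 310 mean [482.4  27.9  54. ] top 59.1 rect [482.7  28.8] [38.5 47.6] yaw 3.05
side grip [619.8  22.8] 48 161.3 hub [550.   24.3] 126.3 dist 69.9 yaw -0.021 yaw about axis -0.038
side [295. 281.] 307 mean [611.9  26.9  49.9] top 57.3 rect [617.3  22.5] [37.2 62.7] yaw 3.08
side [340. 300.] 316 mean [483.3  35.9  51.1] top 58.4 rect [485.5  32.4] [39.  56.4] yaw 3.14
```

Emit:
{"op": "apply_moves", "data": {
  "commands": [
    {"tx":0.03,"ty":0.08,"tz":0,"rx":0,"ry":0,"rz":0},
    {"tx":0.06,"ty":0.17,"tz":0,"rx":0,"ry":0,"rz":0},
    {"tx":0.1,"ty":0.26,"tz":0,"rx":0,"ry":0,"rz":0},
    {"tx":0.13,"ty":0.35,"tz":0,"rx":0,"ry":0,"rz":0},
    {"tx":0.16,"ty":0.43,"tz":0,"rx":0,"ry":0,"rz":0},
    {"tx":0.1705,"ty":0.466,"tz":0,"rx":0,"ry":0,"rz":0},
    {"tx":0.1705,"ty":0.466,"tz":-0.04,"rx":0,"ry":0,"rz":0},
    {"tx":0.1705,"ty":0.466,"tz":-0.08,"rx":0,"ry":0,"rz":0}
  ]
}}

```text
clock: 35.4
eef_pos: [620.4, 21.5, 215.9]
ee_rot: [[0.983, 0.185, 0.0], [0.185, -0.983, -0.001], [0.0, 0.001, -1.0]]
ft_force: [-0.7, -0.3, -0.3]
finger_gap: 0.6
finger_force: 0.0
```

Emit:
{"op": "apply_moves", "data": {
  "commands": [
    {"tx":0,"ty":0,"tz":-0.04,"rx":0,"ry":0,"rz":0},
    {"tx":0,"ty":0,"tz":-0.08,"rx":0,"ry":0,"rz":0},
    {"tx":0,"ty":0,"tz":-0.12,"rx":0,"ry":0,"rz":0},
    {"tx":0,"ty":0,"tz":-0.15,"rx":0,"ry":0,"rz":0},
    {"tx":0,"ty":0,"tz":-0.16,"rx":0,"ry":0,"rz":0},
    {"tx":0,"ty":0,"tz":-0.16,"rx":0,"ry":0,"rz":0},
    {"tx":0,"ty":0,"tz":-0.16,"rx":0,"ry":0,"rz":0},
    {"tx":0,"ty":0,"tz":-0.16,"rx":0,"ry":0,"rz":0}
  ]
}}

```text
clock: 36.4
eef_pos: [621.3, 20.8, 136.8]
ee_rot: [[0.983, 0.184, 0.001], [0.184, -0.983, -0.0], [0.001, 0.001, -1.0]]
ft_force: [-0.4, 0.9, -0.0]
finger_gap: 0.596
finger_force: 0.0
```

Emit:
{"op": "apply_moves", "data": {
  "commands": [
    {"tx":0,"ty":0,"tz":0,"rx":0,"ry":0,"rz":0},
    {"tx":0,"ty":0,"tz":0,"rx":0,"ry":0,"rz":0},
    {"tx":0,"ty":0,"tz":0,"rx":0,"ry":0,"rz":0},
    {"tx":0,"ty":0,"tz":0,"rx":0,"ry":0,"rz":0},
    {"tx":0,"ty":0,"tz":0,"rx":0,"ry":0,"rz":0},
    {"tx":0,"ty":0,"tz":0,"rx":0,"ry":0,"rz":0},
    {"tx":0,"ty":0,"tz":0,"rx":0,"ry":0,"rz":0},
    {"tx":0,"ty":0,"tz":0,"rx":0,"ry":0,"rz":0}
  ],
  "claw": 0.1,
  "newtons": 25
}}

```text
clock: 37.4
eef_pos: [620.9, 20.8, 136.1]
ee_rot: [[0.983, 0.184, 0.0], [0.184, -0.983, -0.0], [0.0, 0.0, -1.0]]
ft_force: [0.8, -0.8, -0.6]
finger_gap: 0.242
finger_force: 25.0
```

Run:
```python
from h import *
st()
t=-.05
for k in range(24):
    a=t-np.radians(15*(k//8*8)); b=t-np.radians(15*(k+1)); print(k,np.round(.144*(np.cos(b)-np.cos(a)),3),np.round(.144*(np.sin(b)-np.sin(a)),3))
```

```text
t 37.4 pos [620.9  20.8 136.1] yaw 0.185 z [ 0. -0. -1.] q [-0.15  0.65  1.53 -0.    0.96  1.24] F [ 0.8 -0.8 -0.6] gap 21.1 gf 25.0
0 -0.007 -0.037
1 -0.023 -0.071
2 -0.047 -0.1
3 -0.078 -0.121
4 -0.114 -0.134
5 -0.151 -0.137
6 -0.188 -0.13
7 -0.222 -0.114
8 -0.029 0.024
9 -0.05 0.055
10 -0.063 0.091
11 -0.066 0.128
12 -0.059 0.165
13 -0.043 0.199
14 -0.018 0.228
15 0.012 0.249
16 0.035 0.013
17 0.073 0.016
18 0.11 0.009
19 0.144 -0.007
20 0.172 -0.032
21 0.194 -0.062
22 0.206 -0.098
23 0.209 -0.135
```

Emit:
{"op": "apply_moves", "data": {
  "commands": [
    {"tx":-0.007,"ty":-0.037,"tz":0,"rx":0,"ry":0,"rz":0},
    {"tx":-0.023,"ty":-0.071,"tz":0,"rx":0,"ry":0,"rz":0},
    {"tx":-0.047,"ty":-0.1,"tz":0,"rx":0,"ry":0,"rz":0},
    {"tx":-0.078,"ty":-0.121,"tz":0,"rx":0,"ry":0,"rz":0},
    {"tx":-0.114,"ty":-0.134,"tz":0,"rx":0,"ry":0,"rz":0},
    {"tx":-0.151,"ty":-0.137,"tz":0,"rx":0,"ry":0,"rz":0},
    {"tx":-0.188,"ty":-0.13,"tz":0,"rx":0,"ry":0,"rz":0},
    {"tx":-0.222,"ty":-0.114,"tz":0,"rx":0,"ry":0,"rz":0}
  ]
}}

```text
clock: 38.4
eef_pos: [512.1, -43.3, 137.7]
ee_rot: [[0.982, 0.188, 0.006], [0.188, -0.982, -0.014], [0.003, 0.015, -1.0]]
ft_force: [-6.4, -26.1, 7.9]
finger_gap: 0.215
finger_force: 25.4
```

Emit:
{"op": "apply_moves", "data": {
  "commands": [
    {"tx":-0.029,"ty":0.024,"tz":0,"rx":0,"ry":0,"rz":0},
    {"tx":-0.05,"ty":0.055,"tz":0,"rx":0,"ry":0,"rz":0},
    {"tx":-0.063,"ty":0.091,"tz":0,"rx":0,"ry":0,"rz":0},
    {"tx":-0.066,"ty":0.128,"tz":0,"rx":0,"ry":0,"rz":0},
    {"tx":-0.059,"ty":0.165,"tz":0,"rx":0,"ry":0,"rz":0},
    {"tx":-0.043,"ty":0.199,"tz":0,"rx":0,"ry":0,"rz":0},
    {"tx":-0.018,"ty":0.228,"tz":0,"rx":0,"ry":0,"rz":0},
    {"tx":0.012,"ty":0.249,"tz":0,"rx":0,"ry":0,"rz":0}
  ]
}}

```text
clock: 39.4
eef_pos: [511.4, 89.8, 134.9]
ee_rot: [[0.983, 0.184, -0.01], [0.184, -0.983, 0.001], [-0.009, -0.003, -1.0]]
ft_force: [-2.2, 0.0, -1.7]
finger_gap: 0.101
finger_force: 1.1
```

```bash
python3 ck.py
```

```text
t 39.4 pos [511.4  89.8 134.9] yaw 0.185 z [-0.01   0.001 -1.   ] q [-0.04  0.55  1.79  0.    0.82  1.34] F [-2.2  0.  -1.7] gap 8.8 gf 1.1
top [307. 259.] 253 mean [575.4 -39.1  54.2] top 59.5 rect [574.6 -39.5] [40.4 41.7] yaw 2.29
side [314. 312.] 184 mean [527.3  98.   53.2] top 60.2 rect [525.5 104.9] [37.9 49.2] yaw -2.71
```

Emit:
{"op": "apply_moves", "data": {
  "commands": [
    {"tx":0,"ty":0,"tz":0,"rx":0,"ry":0,"rz":0},
    {"tx":-0.02,"ty":0.02,"tz":0,"rx":0,"ry":0,"rz":0},
    {"tx":-0.03,"ty":0.03,"tz":0.03,"rx":0,"ry":0,"rz":0},
    {"tx":-0.03,"ty":0.03,"tz":0.08,"rx":0,"ry":0,"rz":0},
    {"tx":-0.03,"ty":0.03,"tz":0.14,"rx":0,"ry":0,"rz":0},
    {"tx":-0.03,"ty":0.03,"tz":0.2,"rx":0,"ry":0,"rz":0},
    {"tx":-0.03,"ty":0.03,"tz":0.24,"rx":0,"ry":0,"rz":0},
    {"tx":-0.03,"ty":0.03,"tz":0.24,"rx":0,"ry":0,"rz":0}
  ]
}}

```text
clock: 40.5
eef_pos: [501.4, 103.5, 258.5]
ee_rot: [[0.983, 0.184, 0.005], [0.184, -0.983, -0.0], [0.005, 0.001, -1.0]]
ft_force: [-0.3, -0.9, -0.6]
finger_gap: 0.098
finger_force: 0.0
```

Emit:
{"op": "apply_moves", "data": {
  "commands": [
    {"tx":0,"ty":0.08,"tz":0,"rx":0,"ry":0,"rz":0},
    {"tx":0,"ty":0.16,"tz":0,"rx":0,"ry":0,"rz":0},
    {"tx":0,"ty":0.24,"tz":0,"rx":0,"ry":0,"rz":0},
    {"tx":0,"ty":0.32,"tz":0,"rx":0,"ry":0,"rz":0},
    {"tx":0,"ty":0.4,"tz":0,"rx":0,"ry":0,"rz":0},
    {"tx":0,"ty":0.4,"tz":0,"rx":0,"ry":0,"rz":0},
    {"tx":0,"ty":0.4,"tz":0,"rx":0,"ry":0,"rz":0},
    {"tx":0,"ty":0.4,"tz":0,"rx":0,"ry":0,"rz":0}
  ],
  "claw": 0.7
}}

```text
clock: 41.5
eef_pos: [500.5, 302.2, 255.7]
ee_rot: [[0.983, 0.182, -0.001], [0.182, -0.983, -0.001], [-0.001, 0.001, -1.0]]
ft_force: [0.6, -0.5, 0.6]
finger_gap: 0.697
finger_force: 0.0
```

```bash
python3 cr.py; python3 -c "
import cv2
a=cv2.imread('pics/top_cr.png')[200:340,210:360]
cv2.imwrite('pics/c5.png',cv2.resize(a,(640,600),interpolation=cv2.INTER_CUBIC))"
```

```text
t 41.5 pos [500.5 302.2 255.7] yaw 0.183 z [-0.001 -0.001 -1.   ] q [ 0.35  0.46  1.52 -0.    1.17  1.74] F [ 0.6 -0.5  0.6] gap 60.6 gf 0.0
top grip [534.7  95. ] 77 162.6 hub [550.3  23.6] 126.9 dist 73.0 yaw 1.786 yaw about axis 1.777
top [308. 262.] 267 mean [567.7 -41.5  54.4] top 59.6 rect [568.  -42.6] [38.6 43.5] yaw 1.96
top [256. 282.] 229 mean [524.2  85.   53.1] top 59.0 rect [522.7  85.2] [25.  53.4] yaw 1.73
side grip [532.3  95.8] 23 161.2 hub [550.1  24.6] 126.2 dist 73.4 yaw 1.815 yaw about axis 1.813
side [314. 310.] 259 mean [529.9  91.   53.2] top 58.3 rect [526.4  94.1] [43.6 56.7] yaw 1.69
```

View pics/c5.png

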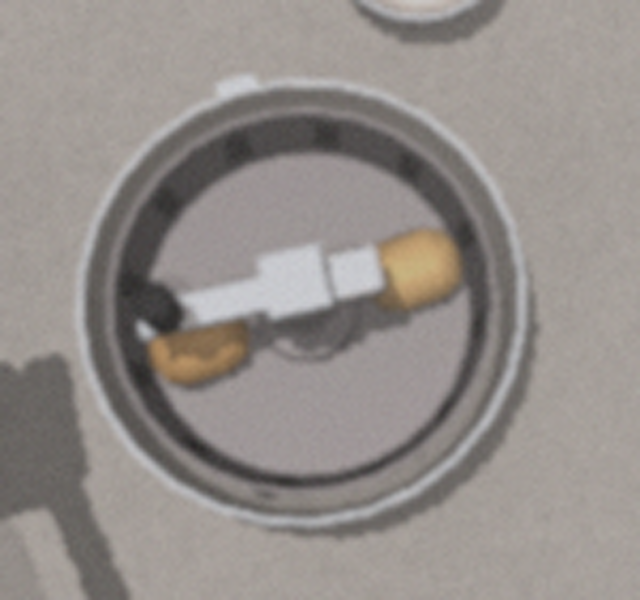

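The crop shows the crank seated at yaw about 1.80 with both potatoes in the basket, after roughly 1.74 turns so far. The round handle rolls out of the pads when the tool doesn't turn with it, so I'll turn the rest by gripping the hub.

Emit:
{"op": "apply_moves", "data": {
  "commands": [
    {"tx":0.01,"ty":-0.06,"tz":0,"rx":0,"ry":0,"rz":0.07},
    {"tx":0.02,"ty":-0.13,"tz":0,"rx":0,"ry":0,"rz":0.14},
    {"tx":0.035,"ty":-0.21,"tz":0,"rx":0,"ry":0,"rz":0.21},
    {"tx":0.05,"ty":-0.29,"tz":0,"rx":0,"ry":0,"rz":0.28},
    {"tx":0.065,"ty":-0.37,"tz":0,"rx":0,"ry":0,"rz":0.35},
    {"tx":0.08,"ty":-0.45,"tz":0,"rx":0,"ry":0,"rz":0.42},
    {"tx":0.09,"ty":-0.53,"tz":0,"rx":0,"ry":0,"rz":0.49},
    {"tx":0.0974,"ty":-0.5578,"tz":0,"rx":0,"ry":0,"rz":0.56}
  ]
}}

```text
clock: 42.6
eef_pos: [549.7, 21.4, 256.3]
ee_rot: [[0.485, 0.874, 0.0], [0.874, -0.485, -0.001], [-0.0, 0.001, -1.0]]
ft_force: [-0.2, -0.5, -0.1]
finger_gap: 0.7
finger_force: 0.0
```

Emit:
{"op": "apply_moves", "data": {
  "commands": [
    {"tx":0,"ty":0,"tz":0,"rx":0,"ry":0,"rz":0.1},
    {"tx":0,"ty":0,"tz":0,"rx":0,"ry":0,"rz":0.2},
    {"tx":0,"ty":0,"tz":0,"rx":0,"ry":0,"rz":0.3},
    {"tx":0,"ty":0,"tz":0,"rx":0,"ry":0,"rz":0.4},
    {"tx":0,"ty":0,"tz":0,"rx":0,"ry":0,"rz":0.468},
    {"tx":0,"ty":0,"tz":-0.03,"rx":0,"ry":0,"rz":0.468},
    {"tx":0,"ty":0,"tz":-0.08,"rx":0,"ry":0,"rz":0.468},
    {"tx":0,"ty":0,"tz":-0.12,"rx":0,"ry":0,"rz":0.468}
  ]
}}

```text
clock: 43.6
eef_pos: [548.7, 24.1, 194.3]
ee_rot: [[-0.224, 0.975, -0.002], [0.975, 0.224, 0.0], [0.001, -0.001, -1.0]]
ft_force: [1.1, 0.0, 0.2]
finger_gap: 0.697
finger_force: 0.0
```

Emit:
{"op": "apply_moves", "data": {
  "commands": [
    {"tx":0,"ty":0,"tz":-0.03,"rx":0,"ry":0,"rz":0},
    {"tx":0,"ty":0,"tz":-0.06,"rx":0,"ry":0,"rz":0},
    {"tx":0,"ty":0,"tz":-0.09,"rx":0,"ry":0,"rz":0},
    {"tx":0,"ty":0,"tz":-0.12,"rx":0,"ry":0,"rz":0},
    {"tx":0,"ty":0,"tz":-0.15,"rx":0,"ry":0,"rz":0},
    {"tx":0,"ty":0,"tz":-0.168,"rx":0,"ry":0,"rz":0},
    {"tx":0,"ty":0,"tz":-0.168,"rx":0,"ry":0,"rz":0},
    {"tx":0,"ty":0,"tz":-0.168,"rx":0,"ry":0,"rz":0}
  ]
}}

```text
clock: 44.6
eef_pos: [549.9, 24.4, 112.3]
ee_rot: [[-0.227, 0.974, 0.001], [0.974, 0.227, -0.0], [-0.0, 0.001, -1.0]]
ft_force: [0.7, 0.2, -0.8]
finger_gap: 0.703
finger_force: 0.0
```

Emit:
{"op": "apply_moves", "data": {
  "commands": [
    {"tx":0,"ty":0,"tz":0,"rx":0,"ry":0,"rz":0},
    {"tx":0,"ty":0,"tz":0,"rx":0,"ry":0,"rz":0},
    {"tx":0,"ty":0,"tz":0,"rx":0,"ry":0,"rz":0},
    {"tx":0,"ty":0,"tz":0,"rx":0,"ry":0,"rz":0},
    {"tx":0,"ty":0,"tz":0,"rx":0,"ry":0,"rz":0},
    {"tx":0,"ty":0,"tz":0,"rx":0,"ry":0,"rz":0},
    {"tx":0,"ty":0,"tz":0,"rx":0,"ry":0,"rz":0},
    {"tx":0,"ty":0,"tz":0,"rx":0,"ry":0,"rz":0}
  ],
  "claw": 0.2,
  "newtons": 45
}}

```text
clock: 45.6
eef_pos: [550.2, 24.6, 112.3]
ee_rot: [[-0.226, 0.974, 0.002], [0.974, 0.226, 0.0], [-0.0, 0.002, -1.0]]
ft_force: [3.1, 2.4, 1.4]
finger_gap: 0.39
finger_force: 44.6
```

```bash
python3 ck.py
```

```text
t 45.6 pos [550.2  24.6 112.3] yaw 1.799 z [ 0.002  0.    -1.   ] q [-0.16  0.61  1.73  0.    0.8  -0.39] F [3.1 2.4 1.4] gap 33.9 gf 44.6
top [308. 262.] 261 mean [567.8 -41.6  54. ] top 59.7 rect [567.6 -42.1] [43.9 40.2] yaw 2.12
side [314. 310.] 257 mean [530.3  91.6  53.3] top 59.0 rect [529.4  94.9] [36.3 63.6] yaw 1.66
```

Emit:
{"op": "apply_moves", "data": {
  "commands": [
    {"tx":0,"ty":0,"tz":0,"rx":0,"ry":0,"rz":-0.08},
    {"tx":0,"ty":0,"tz":0,"rx":0,"ry":0,"rz":-0.16},
    {"tx":0,"ty":0,"tz":0,"rx":0,"ry":0,"rz":-0.24},
    {"tx":0,"ty":0,"tz":0,"rx":0,"ry":0,"rz":-0.32},
    {"tx":0,"ty":0,"tz":0,"rx":0,"ry":0,"rz":-0.4},
    {"tx":0,"ty":0,"tz":0,"rx":0,"ry":0,"rz":-0.48},
    {"tx":0,"ty":0,"tz":0,"rx":0,"ry":0,"rz":-0.57},
    {"tx":0,"ty":0,"tz":0,"rx":0,"ry":0,"rz":-0.66}
  ]
}}

```text
clock: 46.7
eef_pos: [550.2, 24.6, 112.3]
ee_rot: [[0.726, 0.688, 0.002], [0.688, -0.726, 0.0], [0.001, 0.001, -1.0]]
ft_force: [2.7, 3.6, 1.9]
finger_gap: 0.389
finger_force: 44.6
```

Emit:
{"op": "apply_moves", "data": {
  "commands": [
    {"tx":0,"ty":0,"tz":0,"rx":0,"ry":0,"rz":-0.08},
    {"tx":0,"ty":0,"tz":0,"rx":0,"ry":0,"rz":-0.16},
    {"tx":0,"ty":0,"tz":0,"rx":0,"ry":0,"rz":-0.24},
    {"tx":0,"ty":0,"tz":0,"rx":0,"ry":0,"rz":-0.32},
    {"tx":0,"ty":0,"tz":0,"rx":0,"ry":0,"rz":-0.4},
    {"tx":0,"ty":0,"tz":0,"rx":0,"ry":0,"rz":-0.48},
    {"tx":0,"ty":0,"tz":0,"rx":0,"ry":0,"rz":-0.57},
    {"tx":0,"ty":0,"tz":0,"rx":0,"ry":0,"rz":-0.66}
  ]
}}

```text
clock: 47.7
eef_pos: [550.3, 24.6, 112.3]
ee_rot: [[0.961, -0.275, 0.002], [-0.275, -0.961, 0.0], [0.002, -0.001, -1.0]]
ft_force: [3.2, 2.5, 1.4]
finger_gap: 0.388
finger_force: 44.6
```

```bash
python3 ck.py
```

```text
t 47.7 pos [550.3  24.6 112.3] yaw -0.278 z [ 0.002  0.    -1.   ] q [-0.16  0.61  1.73  0.    0.8   1.69] F [3.2 2.5 1.4] gap 33.7 gf 44.6
side [294. 282.] 100 mean [615.1  27.9  42.1] top 51.7 rect [619.3  24.3] [15.1 59.6] yaw 2.88
side [338. 302.] 303 mean [485.5  44.8  51.2] top 58.3 rect [488.   42.3] [39.6 52.2] yaw 3.0
```

Emit:
{"op": "apply_moves", "data": {
  "commands": [
    {"tx":0,"ty":0,"tz":0,"rx":0,"ry":0,"rz":-0.08},
    {"tx":0,"ty":0,"tz":0,"rx":0,"ry":0,"rz":-0.16},
    {"tx":0,"ty":0,"tz":0,"rx":0,"ry":0,"rz":-0.24},
    {"tx":0,"ty":0,"tz":0,"rx":0,"ry":0,"rz":-0.32},
    {"tx":0,"ty":0,"tz":0,"rx":0,"ry":0,"rz":-0.4},
    {"tx":0,"ty":0,"tz":0,"rx":0,"ry":0,"rz":-0.48},
    {"tx":0,"ty":0,"tz":0,"rx":0,"ry":0,"rz":-0.57},
    {"tx":0,"ty":0,"tz":0,"rx":0,"ry":0,"rz":-0.64}
  ]
}}

```text
clock: 48.8
eef_pos: [550.2, 24.5, 112.3]
ee_rot: [[0.287, -0.958, 0.002], [-0.958, -0.287, 0.0], [0.001, -0.002, -1.0]]
ft_force: [3.9, 3.3, 1.8]
finger_gap: 0.39
finger_force: 44.6
```

Emit:
{"op": "apply_moves", "data": {
  "commands": [
    {"tx":0,"ty":0,"tz":0,"rx":0,"ry":0,"rz":0},
    {"tx":0,"ty":0,"tz":0,"rx":0,"ry":0,"rz":0},
    {"tx":0,"ty":0,"tz":0,"rx":0,"ry":0,"rz":0},
    {"tx":0,"ty":0,"tz":0,"rx":0,"ry":0,"rz":0},
    {"tx":0,"ty":0,"tz":0.03,"rx":0,"ry":0,"rz":0},
    {"tx":0,"ty":0,"tz":0.07,"rx":0,"ry":0,"rz":0},
    {"tx":0,"ty":0,"tz":0.1,"rx":0,"ry":0,"rz":0},
    {"tx":0,"ty":0,"tz":0.1,"rx":0,"ry":0,"rz":0}
  ],
  "claw": 0.7
}}

```text
clock: 49.8
eef_pos: [550.6, 24.3, 163.9]
ee_rot: [[0.288, -0.958, 0.004], [-0.958, -0.288, -0.001], [0.002, -0.003, -1.0]]
ft_force: [-0.1, 0.4, -0.0]
finger_gap: 0.699
finger_force: 0.0
```

Emit:
{"op": "apply_moves", "data": {
  "commands": [
    {"tx":0,"ty":0,"tz":0,"rx":0,"ry":0,"rz":0.08},
    {"tx":0,"ty":0,"tz":0,"rx":0,"ry":0,"rz":0.17},
    {"tx":0,"ty":0,"tz":0,"rx":0,"ry":0,"rz":0.26},
    {"tx":0,"ty":0,"tz":0,"rx":0,"ry":0,"rz":0.35},
    {"tx":0,"ty":0,"tz":0,"rx":0,"ry":0,"rz":0.44},
    {"tx":0,"ty":0,"tz":0,"rx":0,"ry":0,"rz":0.53},
    {"tx":0,"ty":0,"tz":0,"rx":0,"ry":0,"rz":0.62},
    {"tx":0,"ty":0,"tz":0,"rx":0,"ry":0,"rz":0.7}
  ]
}}

```text
clock: 50.8
eef_pos: [549.0, 24.5, 161.5]
ee_rot: [[0.985, -0.175, -0.001], [-0.175, -0.985, 0.0], [-0.001, 0.0, -1.0]]
ft_force: [-0.2, 0.9, -0.3]
finger_gap: 0.695
finger_force: 0.0
```

Emit:
{"op": "apply_moves", "data": {
  "commands": [
    {"tx":0,"ty":0,"tz":0,"rx":0,"ry":0,"rz":0.08},
    {"tx":0,"ty":0,"tz":0,"rx":0,"ry":0,"rz":0.17},
    {"tx":0,"ty":0,"tz":0,"rx":0,"ry":0,"rz":0.26},
    {"tx":0,"ty":0,"tz":0,"rx":0,"ry":0,"rz":0.35},
    {"tx":0,"ty":0,"tz":0,"rx":0,"ry":0,"rz":0.44},
    {"tx":0,"ty":0,"tz":0,"rx":0,"ry":0,"rz":0.53},
    {"tx":0,"ty":0,"tz":0,"rx":0,"ry":0,"rz":0.62},
    {"tx":0,"ty":0,"tz":0,"rx":0,"ry":0,"rz":0.7}
  ]
}}

```text
clock: 51.8
eef_pos: [549.0, 24.5, 161.5]
ee_rot: [[0.602, 0.798, -0.001], [0.798, -0.602, 0.0], [-0.001, -0.001, -1.0]]
ft_force: [1.2, 0.6, 0.6]
finger_gap: 0.697
finger_force: 0.0
```

Emit:
{"op": "apply_moves", "data": {
  "commands": [
    {"tx":0,"ty":0,"tz":0,"rx":0,"ry":0,"rz":0.08},
    {"tx":0,"ty":0,"tz":0,"rx":0,"ry":0,"rz":0.17},
    {"tx":0,"ty":0,"tz":0,"rx":0,"ry":0,"rz":0.26},
    {"tx":0,"ty":0,"tz":0,"rx":0,"ry":0,"rz":0.35},
    {"tx":0,"ty":0,"tz":0,"rx":0,"ry":0,"rz":0.44},
    {"tx":0,"ty":0,"tz":0,"rx":0,"ry":0,"rz":0.53},
    {"tx":0,"ty":0,"tz":0,"rx":0,"ry":0,"rz":0.6},
    {"tx":0,"ty":0,"tz":0,"rx":0,"ry":0,"rz":0.6}
  ]
}}

```text
clock: 52.8
eef_pos: [549.1, 24.5, 161.6]
ee_rot: [[-0.286, 0.958, -0.001], [0.958, 0.286, 0.0], [0.001, -0.001, -1.0]]
ft_force: [0.9, -1.1, -0.1]
finger_gap: 0.702
finger_force: 0.0
```

```bash
python3 cr.py
```

```text
t 52.8 pos [549.1  24.5 161.6] yaw 1.861 z [-0.001  0.    -1.   ] q [-0.16  0.53  1.7   0.    0.91 -0.45] F [ 0.9 -1.1 -0.1] gap 61.1 gf 0.0
top [307. 265.] 106 mean [559.2 -39.7  52. ] top 58.3 rect [559.3 -41.2] [14.6 44.7] yaw 1.91
side [316. 309.] 269 mean [525.8  88.5  53.2] top 58.8 rect [524.7  93.5] [37.9 65.1] yaw 1.89
```

Emit:
{"op": "apply_moves", "data": {
  "commands": [
    {"tx":0,"ty":0,"tz":-0.03,"rx":0,"ry":0,"rz":0},
    {"tx":0,"ty":0,"tz":-0.06,"rx":0,"ry":0,"rz":0},
    {"tx":0,"ty":0,"tz":-0.08,"rx":0,"ry":0,"rz":0},
    {"tx":0,"ty":0,"tz":-0.1,"rx":0,"ry":0,"rz":0},
    {"tx":0,"ty":0,"tz":-0.1,"rx":0,"ry":0,"rz":0},
    {"tx":0,"ty":0,"tz":-0.1,"rx":0,"ry":0,"rz":0},
    {"tx":0,"ty":0,"tz":-0.1,"rx":0,"ry":0,"rz":0},
    {"tx":0,"ty":0,"tz":-0.1,"rx":0,"ry":0,"rz":0}
  ]
}}

```text
clock: 53.9
eef_pos: [549.8, 24.4, 112.5]
ee_rot: [[-0.287, 0.958, 0.001], [0.958, 0.287, -0.0], [-0.0, 0.001, -1.0]]
ft_force: [0.1, -0.7, -0.5]
finger_gap: 0.701
finger_force: 0.0
```

Emit:
{"op": "apply_moves", "data": {
  "commands": [
    {"tx":0,"ty":0,"tz":0,"rx":0,"ry":0,"rz":0},
    {"tx":0,"ty":0,"tz":0,"rx":0,"ry":0,"rz":0},
    {"tx":0,"ty":0,"tz":0,"rx":0,"ry":0,"rz":0},
    {"tx":0,"ty":0,"tz":0,"rx":0,"ry":0,"rz":0},
    {"tx":0,"ty":0,"tz":0,"rx":0,"ry":0,"rz":0},
    {"tx":0,"ty":0,"tz":0,"rx":0,"ry":0,"rz":0},
    {"tx":0,"ty":0,"tz":0,"rx":0,"ry":0,"rz":0},
    {"tx":0,"ty":0,"tz":0,"rx":0,"ry":0,"rz":0}
  ],
  "claw": 0.2,
  "newtons": 45
}}

```text
clock: 54.9
eef_pos: [550.1, 24.6, 112.2]
ee_rot: [[-0.287, 0.958, 0.001], [0.958, 0.287, 0.0], [-0.0, 0.001, -1.0]]
ft_force: [3.5, 2.3, -1.5]
finger_gap: 0.389
finger_force: 44.8
```

Emit:
{"op": "apply_moves", "data": {
  "commands": [
    {"tx":0,"ty":0,"tz":0,"rx":0,"ry":0,"rz":-0.08},
    {"tx":0,"ty":0,"tz":0,"rx":0,"ry":0,"rz":-0.16},
    {"tx":0,"ty":0,"tz":0,"rx":0,"ry":0,"rz":-0.24},
    {"tx":0,"ty":0,"tz":0,"rx":0,"ry":0,"rz":-0.32},
    {"tx":0,"ty":0,"tz":0,"rx":0,"ry":0,"rz":-0.4},
    {"tx":0,"ty":0,"tz":0,"rx":0,"ry":0,"rz":-0.48},
    {"tx":0,"ty":0,"tz":0,"rx":0,"ry":0,"rz":-0.56},
    {"tx":0,"ty":0,"tz":0,"rx":0,"ry":0,"rz":-0.62}
  ]
}}

```text
clock: 55.9
eef_pos: [550.3, 24.7, 112.2]
ee_rot: [[0.633, 0.774, 0.002], [0.774, -0.633, 0.0], [0.001, 0.001, -1.0]]
ft_force: [3.9, 3.3, -1.3]
finger_gap: 0.386
finger_force: 44.8
```

Emit:
{"op": "apply_moves", "data": {
  "commands": [
    {"tx":0,"ty":0,"tz":0,"rx":0,"ry":0,"rz":-0.08},
    {"tx":0,"ty":0,"tz":0,"rx":0,"ry":0,"rz":-0.16},
    {"tx":0,"ty":0,"tz":0,"rx":0,"ry":0,"rz":-0.24},
    {"tx":0,"ty":0,"tz":0,"rx":0,"ry":0,"rz":-0.3},
    {"tx":0,"ty":0,"tz":0,"rx":0,"ry":0,"rz":-0.32},
    {"tx":0,"ty":0,"tz":0,"rx":0,"ry":0,"rz":-0.32},
    {"tx":0,"ty":0,"tz":0,"rx":0,"ry":0,"rz":-0.32},
    {"tx":0,"ty":0,"tz":0,"rx":0,"ry":0,"rz":-0.32}
  ]
}}

```text
clock: 56.9
eef_pos: [550.3, 24.6, 112.2]
ee_rot: [[0.926, 0.377, 0.002], [0.377, -0.926, 0.0], [0.002, 0.0, -1.0]]
ft_force: [4.0, 3.1, -1.5]
finger_gap: 0.39
finger_force: 44.8
```

```bash
python3 ck.py
```

```text
t 56.9 pos [550.3  24.6 112.2] yaw 0.386 z [ 0.002  0.    -1.   ] q [-0.16  0.61  1.73  0.    0.8   1.03] F [ 4.   3.1 -1.5] gap 34.0 gf 44.8
top [298. 295.] 140 mean [489.5 -15.6  53.3] top 58.2 rect [490.8 -15.9] [28.  50.6] yaw -3.06
side [343. 289.] 323 mean [490.5   2.2  50.3] top 57.7 rect [492.2  -3.1] [55.9 41.3] yaw -2.69
side [291. 292.] 331 mean [604.2  61.6  50.2] top 57.7 rect [605.7  58.2] [55.4 38.9] yaw -2.71
```

Turning is done, about 2.47 turns by the tool angles. I'll lift the crank off and measure the bare peg.

Emit:
{"op": "apply_moves", "data": {
  "commands": [
    {"tx":0,"ty":0,"tz":0.005,"rx":0,"ry":0,"rz":0},
    {"tx":0,"ty":0,"tz":0.015,"rx":0,"ry":0,"rz":0},
    {"tx":0,"ty":0,"tz":0.03,"rx":0,"ry":0,"rz":0},
    {"tx":0,"ty":0,"tz":0.05,"rx":0,"ry":0,"rz":0},
    {"tx":0,"ty":0,"tz":0.08,"rx":0,"ry":0,"rz":0},
    {"tx":0,"ty":0,"tz":0.14,"rx":0,"ry":0,"rz":0},
    {"tx":0,"ty":0,"tz":0.2,"rx":0,"ry":0,"rz":0},
    {"tx":0,"ty":0,"tz":0.26,"rx":0,"ry":0,"rz":0}
  ]
}}

```text
clock: 58.0
eef_pos: [547.6, 24.2, 242.9]
ee_rot: [[0.926, 0.377, -0.004], [0.377, -0.926, -0.0], [-0.004, -0.001, -1.0]]
ft_force: [0.1, -0.1, -3.3]
finger_gap: 0.387
finger_force: 44.8
```

```bash
cat > peg.py <<'E'
from h import *
st()
for n in('top','side'):
    p,d,W=cloud(n,n+'_pg.png'); X,Y,Z=W[...,0],W[...,1],W[...,2]
    R=np.hypot(X-501,Y-303)
    for lo,hi in((124,134),(138,160)):
        q=W[(R<30)&(Z>lo)&(Z<hi)]
        if len(q): print(n,lo,len(q),q.mean(0).round(1),np.round(rect(q[:,:2])[0],1),np.round(rect(q[:,:2])[1],1),q[:,2].max().round(1))
    q=W[(R<20)&(Z>124)&(Z<134)]; 
    if len(q)>5: print('circ',circ(q[:,:2]))
    for o in potatoes(n,p,W): print(n,*o)
E
python3 peg.py; python3 -c "
import cv2,numpy as np
a=cv2.imread('pics/top_pg.png')[250:320,110:210];b=cv2.imread('pics/side_pg.png')[330:440,215:330]
f=lambda x:cv2.resize(x,(400,400),interpolation=cv2.INTER_CUBIC)
cv2.imwrite('pics/c6.png',np.hstack([f(a),f(b)]))"
```

```text
t 58.0 pos [547.6  24.2 242.9] yaw 0.386 z [-0.004 -0.    -1.   ] q [-0.16  0.42  1.62 -0.    1.1   1.03] F [ 0.1 -0.1 -3.3] gap 33.7 gf 44.8
top 124 181 [501.4 300.2 130.7] [504.1 302.9] [41.8 36.6] 134.0
top 138 25 [500.1 300.1 150.2] [500.  300.6] [8.5 7.5] 156.2
circ [501.2 302.1  14. ]
top [297. 296.] 190 mean [486.5 -12.3  53.6] top 59.2 rect [489.8 -12.9] [32.6 49.9] yaw 3.03
side 124 226 [499.8 305.3 130. ] [500.9 303. ] [33.8 36.3] 133.6
side 138 35 [500.1 304.8 148.6] [500.6 303.6] [8.  9.2] 156.7
circ [501.4 302.9  14.1]
side [343. 289.] 327 mean [490.4   2.4  50.2] top 58.4 rect [491.3  -1. ] [56.2 37.2] yaw -2.69
side [291. 292.] 327 mean [604.5  61.9  50.2] top 57.5 rect [606.3  59.7] [53.1 39.7] yaw -2.73
```

View pics/c6.png

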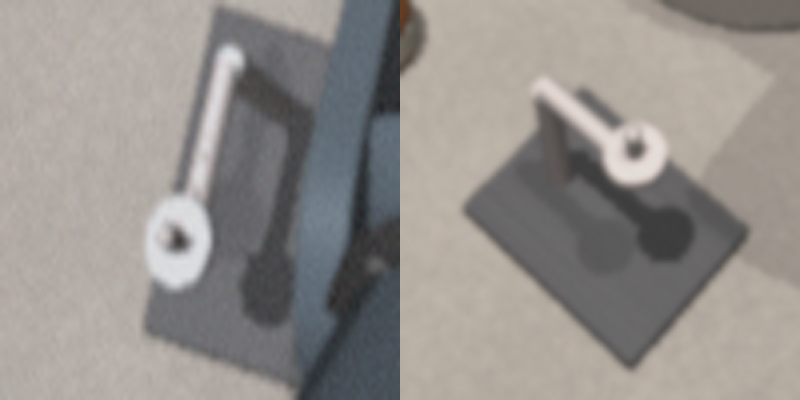

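The crop shows the bare peg upright in the shoulder, measured at about (500.4, 302.3). I'll carry the crank back over it.

Emit:
{"op": "apply_moves", "data": {
  "commands": [
    {"tx":-0.005,"ty":0.03,"tz":0,"rx":0,"ry":0,"rz":0},
    {"tx":-0.02,"ty":0.1,"tz":0,"rx":0,"ry":0,"rz":0},
    {"tx":-0.035,"ty":0.18,"tz":0,"rx":0,"ry":0,"rz":0},
    {"tx":-0.05,"ty":0.27,"tz":0,"rx":0,"ry":0,"rz":0},
    {"tx":-0.065,"ty":0.36,"tz":0,"rx":0,"ry":0,"rz":0},
    {"tx":-0.08,"ty":0.45,"tz":0,"rx":0,"ry":0,"rz":0},
    {"tx":-0.093,"ty":0.52,"tz":0,"rx":0,"ry":0,"rz":0},
    {"tx":-0.0984,"ty":0.5554,"tz":0,"rx":0,"ry":0,"rz":0}
  ]
}}

```text
clock: 59.1
eef_pos: [497.5, 303.9, 239.9]
ee_rot: [[0.925, 0.379, -0.005], [0.379, -0.925, -0.002], [-0.005, -0.0, -1.0]]
ft_force: [0.5, -1.0, -4.7]
finger_gap: 0.389
finger_force: 44.8
```

Emit:
{"op": "apply_moves", "data": {
  "commands": [
    {"tx":0,"ty":0,"tz":0,"rx":0,"ry":0,"rz":0},
    {"tx":0,"ty":0,"tz":0,"rx":0,"ry":0,"rz":0},
    {"tx":0,"ty":0,"tz":-0.02,"rx":0,"ry":0,"rz":0},
    {"tx":0,"ty":0,"tz":-0.05,"rx":0,"ry":0,"rz":0},
    {"tx":0,"ty":0,"tz":-0.07,"rx":0,"ry":0,"rz":0},
    {"tx":0,"ty":0,"tz":-0.08,"rx":0,"ry":0,"rz":0},
    {"tx":0,"ty":0,"tz":-0.08,"rx":0,"ry":0,"rz":0},
    {"tx":0,"ty":0,"tz":-0.08,"rx":0,"ry":0,"rz":0}
  ]
}}

```text
clock: 60.1
eef_pos: [500.6, 302.3, 202.4]
ee_rot: [[0.926, 0.376, 0.001], [0.376, -0.926, 0.0], [0.001, 0.0, -1.0]]
ft_force: [0.2, -0.1, -3.8]
finger_gap: 0.391
finger_force: 44.8
```

Run:
```python
from h import *
st()
for n in('side','top'): cloud(n,n+'7.png')
a=cv2.imread('pics/side7.png')[290:420,190:340]
cv2.imwrite('pics/c7.png',cv2.resize(a,(690,600),interpolation=cv2.INTER_CUBIC))
```

```text
t 60.1 pos [500.6 302.3 202.4] yaw 0.386 z [ 0.001  0.    -1.   ] q [ 0.35  0.52  1.57 -0.    1.05  1.54] F [ 0.2 -0.1 -3.8] gap 34.0 gf 44.8
```

View pics/c7.png

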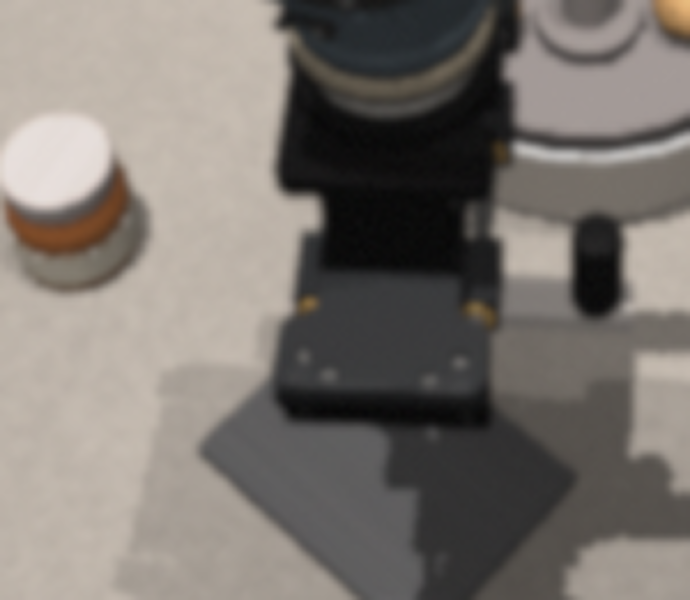

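The crank hides the peg in this view, so I'll lower slowly and watch the force.

Emit:
{"op": "apply_moves", "data": {
  "commands": [
    {"tx":0,"ty":0,"tz":-0.01,"rx":0,"ry":0,"rz":0},
    {"tx":0,"ty":0,"tz":-0.02,"rx":0,"ry":0,"rz":0},
    {"tx":0,"ty":0,"tz":-0.03,"rx":0,"ry":0,"rz":0},
    {"tx":0,"ty":0,"tz":-0.035,"rx":0,"ry":0,"rz":0},
    {"tx":0,"ty":0,"tz":-0.04,"rx":0,"ry":0,"rz":0},
    {"tx":0,"ty":0,"tz":-0.045,"rx":0,"ry":0,"rz":0},
    {"tx":0,"ty":0,"tz":-0.045,"rx":0,"ry":0,"rz":0},
    {"tx":0,"ty":0,"tz":-0.045,"rx":0,"ry":0,"rz":0}
  ]
}}

```text
clock: 61.2
eef_pos: [500.4, 302.2, 179.6]
ee_rot: [[0.927, 0.376, 0.0], [0.376, -0.927, 0.0], [0.0, -0.0, -1.0]]
ft_force: [0.1, -0.4, -3.5]
finger_gap: 0.384
finger_force: 44.8
```

```bash
python3 -c "
from h import *
st();print(r.state()['wrist_torque'])"
```

```text
t 61.2 pos [500.4 302.2 179.6] yaw 0.386 z [ 0.  0. -1.] q [0.35 0.55 1.6  0.   1.   1.54] F [ 0.1 -0.4 -3.5] gap 33.4 gf 44.8
[-0.0365786  -0.02297987  0.0055836 ]
```

Emit:
{"op": "apply_moves", "data": {
  "commands": [
    {"tx":0,"ty":0,"tz":-0.006,"rx":0,"ry":0,"rz":0},
    {"tx":0,"ty":0,"tz":-0.012,"rx":0,"ry":0,"rz":0},
    {"tx":0,"ty":0,"tz":-0.018,"rx":0,"ry":0,"rz":0},
    {"tx":0,"ty":0,"tz":-0.023,"rx":0,"ry":0,"rz":0},
    {"tx":0,"ty":0,"tz":-0.028,"rx":0,"ry":0,"rz":0},
    {"tx":0,"ty":0,"tz":-0.032,"rx":0,"ry":0,"rz":0},
    {"tx":0,"ty":0,"tz":-0.034,"rx":0,"ry":0,"rz":0},
    {"tx":0,"ty":0,"tz":-0.034,"rx":0,"ry":0,"rz":0}
  ]
}}

```text
clock: 62.2
eef_pos: [500.3, 302.2, 162.5]
ee_rot: [[0.927, 0.376, -0.0], [0.376, -0.927, -0.0], [-0.0, -0.0, -1.0]]
ft_force: [-0.5, -0.4, -4.2]
finger_gap: 0.39
finger_force: 44.8
```

Emit:
{"op": "apply_moves", "data": {
  "commands": [
    {"tx":0,"ty":0,"tz":-0.001,"rx":0,"ry":0,"rz":0},
    {"tx":0,"ty":0,"tz":-0.002,"rx":0,"ry":0,"rz":0},
    {"tx":0,"ty":0,"tz":-0.002,"rx":0,"ry":0,"rz":0},
    {"tx":0,"ty":0,"tz":-0.002,"rx":0,"ry":0,"rz":0},
    {"tx":0,"ty":0,"tz":-0.002,"rx":0,"ry":0,"rz":0},
    {"tx":0,"ty":0,"tz":-0.002,"rx":0,"ry":0,"rz":0},
    {"tx":0,"ty":0,"tz":-0.002,"rx":0,"ry":0,"rz":0},
    {"tx":0,"ty":0,"tz":-0.002,"rx":0,"ry":0,"rz":0}
  ]
}}

```text
clock: 63.2
eef_pos: [500.5, 302.2, 162.1]
ee_rot: [[0.927, 0.376, 0.001], [0.376, -0.927, 0.0], [0.001, 0.0, -1.0]]
ft_force: [-1.7, -0.9, 5.6]
finger_gap: 0.384
finger_force: 44.8
```

Contact came at exactly the shoulder height, so the crank is seated. I'll release it, lift clear and check.

Emit:
{"op": "apply_moves", "data": {
  "commands": [
    {"tx":0,"ty":0,"tz":0,"rx":0,"ry":0,"rz":0},
    {"tx":0,"ty":0,"tz":0,"rx":0,"ry":0,"rz":0},
    {"tx":0,"ty":0,"tz":0,"rx":0,"ry":0,"rz":0},
    {"tx":0,"ty":0,"tz":0,"rx":0,"ry":0,"rz":0},
    {"tx":0,"ty":0,"tz":0.03,"rx":0,"ry":0,"rz":0},
    {"tx":0,"ty":0,"tz":0.08,"rx":0,"ry":0,"rz":0},
    {"tx":0,"ty":0,"tz":0.14,"rx":0,"ry":0,"rz":0},
    {"tx":0,"ty":0,"tz":0.2,"rx":0,"ry":0,"rz":0}
  ],
  "claw": 0.7
}}

```text
clock: 64.2
eef_pos: [500.4, 302.2, 263.6]
ee_rot: [[0.927, 0.376, 0.001], [0.376, -0.927, 0.0], [0.001, -0.0, -1.0]]
ft_force: [0.1, 0.2, 0.0]
finger_gap: 0.701
finger_force: 0.0
```

Emit:
{"op": "apply_moves", "data": {
  "commands": [
    {"tx":0,"ty":-0.06,"tz":0.02,"rx":0,"ry":0,"rz":0},
    {"tx":0,"ty":-0.14,"tz":0.04,"rx":0,"ry":0,"rz":0},
    {"tx":0,"ty":-0.23,"tz":0.04,"rx":0,"ry":0,"rz":0},
    {"tx":0,"ty":-0.32,"tz":0.04,"rx":0,"ry":0,"rz":0},
    {"tx":0,"ty":-0.41,"tz":0.04,"rx":0,"ry":0,"rz":0},
    {"tx":0,"ty":-0.5,"tz":0.04,"rx":0,"ry":0,"rz":0},
    {"tx":0,"ty":-0.59,"tz":0.04,"rx":0,"ry":0,"rz":0},
    {"tx":0,"ty":-0.66,"tz":0.04,"rx":0,"ry":0,"rz":0}
  ]
}}

```text
clock: 65.2
eef_pos: [500.5, -29.7, 282.8]
ee_rot: [[0.927, 0.375, 0.002], [0.375, -0.927, -0.001], [0.002, 0.001, -1.0]]
ft_force: [-0.4, -0.2, -1.1]
finger_gap: 0.702
finger_force: 0.0
```

Emit:
{"op": "apply_moves", "data": {
  "commands": [
    {"tx":0,"ty":-0.06,"tz":0,"rx":0,"ry":0,"rz":0},
    {"tx":0,"ty":-0.14,"tz":0,"rx":0,"ry":0,"rz":0},
    {"tx":0,"ty":-0.23,"tz":0,"rx":0,"ry":0,"rz":0},
    {"tx":0,"ty":-0.32,"tz":0,"rx":0,"ry":0,"rz":0},
    {"tx":0,"ty":-0.4,"tz":0,"rx":0,"ry":0,"rz":0},
    {"tx":0,"ty":-0.4,"tz":0,"rx":0,"ry":0,"rz":0},
    {"tx":0,"ty":-0.4,"tz":0,"rx":0,"ry":0,"rz":0},
    {"tx":0,"ty":-0.4,"tz":0,"rx":0,"ry":0,"rz":0}
  ]
}}

```text
clock: 66.2
eef_pos: [500.2, -226.6, 281.9]
ee_rot: [[0.926, 0.377, -0.0], [0.377, -0.926, 0.0], [0.0, -0.0, -1.0]]
ft_force: [0.0, -0.1, -0.2]
finger_gap: 0.7
finger_force: 0.0
```

```bash
python3 ck.py
python3 - <<'E'
from h import *
for n in('top','side'):
    p,d,W=cloud(n,n+'8.png'); X,Y,Z=W[...,0],W[...,1],W[...,2]
    R=np.hypot(X-500.5,Y-302.3)
    for nm,a in(('hub',(R<26)&(Z>170)&(Z<182)),('grip',(R<95)&(R>50)&(Z>204)&(Z<218))):
        q=W[a]; print(n,nm,len(q),q.mean(0).round(1),q[:,2].std().round(1)) if len(q) else print(n,nm,0)
E
```

```text
t 66.2 pos [ 500.2 -226.6  281.9] yaw 0.387 z [-0.  0. -1.] q [-0.63  0.38  1.57  0.    1.19  0.55] F [ 0.  -0.1 -0.2] gap 60.9 gf 0.0
top [268. 249.] 311 mean [605.6  53.7  53.8] top 59.4 rect [606.9  54.5] [53.2 38.3] yaw -2.63
top [294. 294.] 326 mean [491.9  -5.6  54.2] top 59.2 rect [492.3  -5.1] [52.  37.5] yaw -2.68
side [343. 289.] 327 mean [490.4   2.4  50.3] top 58.2 rect [490.8  -0.9] [57.1 35.9] yaw -2.7
side [291. 292.] 328 mean [604.5  61.9  50.2] top 58.2 rect [606.9  58.4] [53.2 36.8] yaw -2.72
top hub 282 [499.3 300.  176.8] 2.1
top grip 100 [432.5 273.4 211.9] 2.4
side hub 316 [499.5 303.3 176.3] 1.8
side grip 109 [432.6 278.  211.1] 2.3
```

View pics/side8.png

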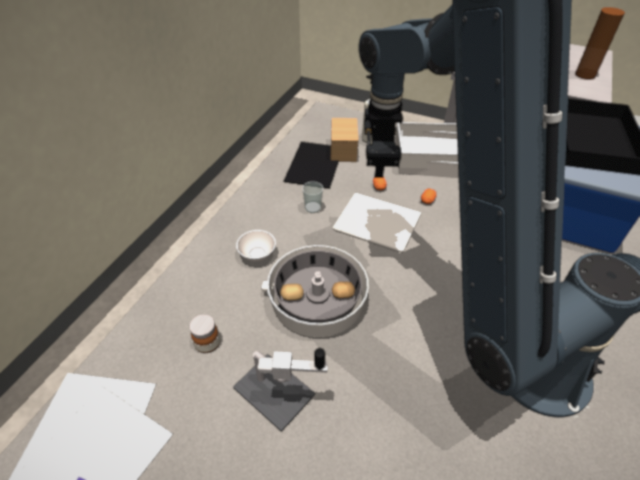

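View pics/top8.png

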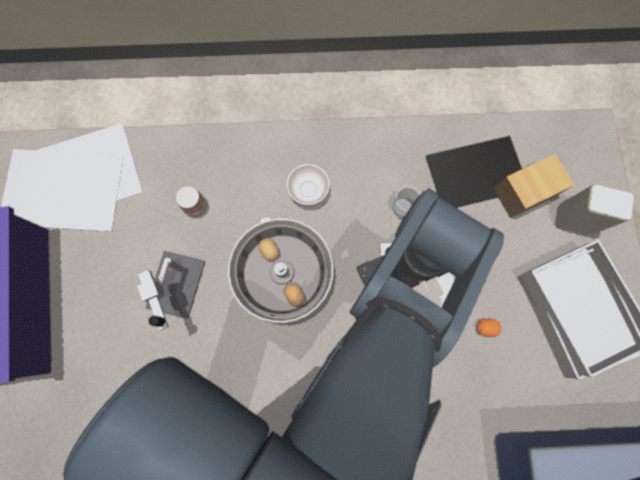

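Both views show the crank hung on its peg (hub top at 176), both potatoes in the basket, and the glass, jar and bowl where they started.

```bash
python3 -c "
from workcell import r
print(r.finish_job())"
```

```text
the job is handed in; nothing more can be done
None
```

The job is done and handed in: both potatoes are in the basket, the basket was turned clockwise about 2.47 turns (worked out from tool angles and camera views, since the handle slipped out of the jaws twice), the crank is back on its peg, and the glass, jar and bowl were not disturbed.

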